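Check washed feeder spindles and refit them in their wheels

TASK

Switch the inspection eye on with its lever, then check the two or three washed spindles from the rack in the order blue, red, yellow (skip a missing one): hold each upright at the eye's focus for about a second with its one-dot side squarely facing the lens, then likewise its two-dot side, and then turn its square stem to match the hole in the feeder wheel of its own colour and thread it down until the collar rests on the boss. A wheel may get knocked aside meanwhile, so make sure that every spindle is fully home and upright. When all are home, and not before, switch the eye off; leave the other things on the table where they are.

Things in the scene. Friction and masses are not known exactly. Their poses are not given: they have to be found in the camera images.
- spindle_blue_center (a point): blue spindle, 112 mm tall, 0.2 to 0.4 kg, upright in a rack pocket, or absent. From the foot up: steel square stem 24 x 24 x 56 mm (lowest 10 mm tapered to 15 mm), blue collar 44 mm wide x 6 mm, black round handle 28 mm wide x 50 mm, blue top. Point: on the axis at the collar's underside, 56 mm above the foot, 31 mm below the handle's middle. z up the handle; x out of the one-dot flat (a white line on top points there)
- spindle_blue_one (a point): the single black dot on the +x flat of the blue spindle's stem, 12 mm from the axis, 40 mm above the foot (16 mm below the centre point); axes as the spindle's
- spindle_blue_two (a point): middle of the two black dots on the opposite (-x) flat of the blue spindle's stem, 12 mm from the axis, 40 mm above the foot; axes as the spindle's
- wheel_blue_mouth (a point): feeder wheel, loose, 0.6 kg: white boss 60 x 60 x 60 mm, four blue paddles along its x and y (42 mm high, 96 mm across). A 27 mm square hole, flats square to x and y, runs down through it. Point: centre of the hole's mouth on top, 60 mm above the table; z up. Fully home, the collar rests on the boss, the spindle's centre point is here and its foot 4 mm above the table
- spindle_red_center (a point): red spindle, 112 mm tall, 0.2 to 0.4 kg, upright in a rack pocket, or absent. From the foot up: steel square stem 24 x 24 x 56 mm (lowest 10 mm tapered to 15 mm), red collar 44 mm wide x 6 mm, black round handle 28 mm wide x 50 mm, red top. Point: on the axis at the collar's underside, 56 mm above the foot, 31 mm below the handle's middle. z up the handle; x out of the one-dot flat (a white line on top points there)
- spindle_red_one (a point): the single black dot on the +x flat of the red spindle's stem, 12 mm from the axis, 40 mm above the foot (16 mm below the centre point); axes as the spindle's
- spindle_red_two (a point): middle of the two black dots on the opposite (-x) flat of the red spindle's stem, 12 mm from the axis, 40 mm above the foot; axes as the spindle's
- wheel_red_mouth (a point): feeder wheel, loose, 0.6 kg: white boss 60 x 60 x 60 mm, four red paddles along its x and y (42 mm high, 96 mm across). A 27 mm square hole, flats square to x and y, runs down through it. Point: centre of the hole's mouth on top, 60 mm above the table; z up. Fully home, the collar rests on the boss, the spindle's centre point is here and its foot 4 mm above the table
- spindle_yellow_center (a point): yellow spindle, 112 mm tall, 0.2 to 0.4 kg, upright in a rack pocket, or absent. From the foot up: steel square stem 24 x 24 x 56 mm (lowest 10 mm tapered to 15 mm), yellow collar 44 mm wide x 6 mm, black round handle 28 mm wide x 50 mm, yellow top. Point: on the axis at the collar's underside, 56 mm above the foot, 31 mm below the handle's middle. z up the handle; x out of the one-dot flat (a white line on top points there)
- spindle_yellow_one (a point): the single black dot on the +x flat of the yellow spindle's stem, 12 mm from the axis, 40 mm above the foot (16 mm below the centre point); axes as the spindle's
- spindle_yellow_two (a point): middle of the two black dots on the opposite (-x) flat of the yellow spindle's stem, 12 mm from the axis, 40 mm above the foot; axes as the spindle's
- wheel_yellow_mouth (a point): feeder wheel, loose, 0.6 kg: white boss 60 x 60 x 60 mm, four yellow paddles along its x and y (42 mm high, 96 mm across). A 27 mm square hole, flats square to x and y, runs down through it. Point: centre of the hole's mouth on top, 60 mm above the table; z up. Fully home, the collar rests on the boss, the spindle's centre point is here and its foot 4 mm above the table
- eye_lens (a point): centre of the lens of the inspection eye, a fixed black camera head (50 x 70 mm, top at 120 mm) on a post, with a green lens; 95 mm above the table. x points level into the eye's head (away from what it looks at), z up
- eye_spot (a point): the eye's focus, 60 mm straight in front of the lens (along the lens's -x), 95 mm above the table; the same axes as the lens. A dot is shown by being held here, facing the lens; the spindle's axis is then 72 mm from the lens, over the red cross on the flat plate in front of the eye (2 to 4 mm thick)
- lever (a joint): angle (rad) of the eye's switch lever: 0 = off, leaning to its box's -x side; 1.0 = on, leaning to +x; it stays where it is left. The pivot is 22 mm above the table over the box's origin, axis along the box's y; upright at 0.5; under 2 N moves it
- lever_tip (a point): centre of the lever's red ball, 26 mm in diameter, 80 mm from the pivot: about 92 mm above the table and 38 mm to the box's -x (off) or +x (on) side
- lever_base: grey box of the switch lever, fixed; origin at the centre of its underside on the table; x is the direction in which the lever is pushed to switch on, z up
- rack: white drain rack, fixed, 110 x 300 x 30 mm, with three round pockets 39 mm wide and 22 mm deep, 97 mm apart along its y; origin at the centre of its underside, z up. A spindle in a pocket stands on the pocket's floor, its foot 8 mm above the table
- scraper: bystander: wooden-handled spatula lying on the table near the robot; origin at the centre of its underside
- jar: bystander: glass jar 64 mm wide, 95 mm tall; origin at the centre of its underside
- bowl: bystander: steel bowl 130 mm wide, 60 mm high; origin at the centre of its underside
- tub: bystander: white open tub 150 x 110 x 80 mm; origin at the centre of its underside
- can: bystander: can 70 mm wide, 100 mm tall; origin at the centre of its underside
- mug: bystander: blue mug 76 mm wide, 90 mm tall; origin at the centre of its underside

How it is judged:
By the outcome, as a careful person would: the job done as asked, in the order asked, and still so for the second after the job is handed in, with the robot touching nothing.
Of spindle_blue, spindle_red, spindle_yellow only 2 to 3 are there at a start; the rules pass over those that are not, and their reading is None.
At some moment in a run one of wheel_blue, wheel_red, wheel_yellow may be knocked a few centimetres aside while the robot is not near it.
It also fails if it takes over 210 s, if anything falls off the work surface, if the arm or the gripper's body presses on something with over 40 N, if the wrist force passes 120 N, or if a joint passes its speed limit or range.

ROBOT

A 6-joint arm with a two-finger parallel gripper is mounted at the origin on the work surface. World frame = base frame: x ahead of the robot, y to its left, z up, the work surface at z = 0. Lengths are in m, angles in degrees, forces in N, time in s.
With the tool pointing down it reaches from about 0.3 to 0.75 m from the base axis. Payload 8.5 kg.
Tool frame: the origin (TCP) lies at the very end of the fingers, on their centre line; the grasp point (between the pads) lies 19 mm behind it (env.grip_point_offset is the distance from the TCP to the grasp point, in m); z points along the fingers, y is the direction in which the jaws open and shut (so a half turn about z gives the same grasp; the last joint's range is limited). The gripper opens to 85 mm and grips with 20 to 120 N. Pads are 22 mm wide; open, the fingers measure 114 mm over their backs; the gripper's body (76 mm by 85 mm) begins 54 mm behind the grasp point. The pads swing forward as they close: fully open they stand 13 mm farther back than shut.
Start: joints at [-79.658, 21.807, 74.336, -0, 83.858, -12.336], TCP at [0.212, -0.507, 0.202] pointing down, gripper open.
Joint ranges: [-178.18, 178.18], [-50.72, 133.34], [12.68, 142.11], [-81.47, 261.47], [9.98, 163.14], [-165.26, 165.26]. Speed limits (degrees/s): [136.94, 136.94, 180, 180, 180, 180].

INTERFACE

Orientations are given as a 3x3 rotation matrix whose columns are the frame's x, y, z axes.
In Python, from rig import env gives the robot as it stands.
- The arm moves only by the tool move_arm, never from a script. Its argument "moves" is a list of rows, each a list of 4 numbers: the shift along the tool's x, y, z in mm, then the turn about the tool's z in rad. In form: [[tx, ty, tz, spin], ...]. A call has 1 to 20 rows; each row is the pose to reach, as a shift and turn from the pose commanded when the call began, along the tool's axes at that moment; what a row does not reach only later rows make up. A row lasts 1/10 s, in which the tool goes at most 50 mm and 8.59 degrees, less where a joint would pass 70% of its speed; a pose out of reach is approached as far as the arm can. A call with a gripper value outside its range is refused whole. "grip" is the closure, from 0 (fully open) to 1 (shut), set as the call begins (left out, the last holds). The fingers move at their own pace and stop on an object; "grip_force" is the grip in N (left out, the last holds). Time passes only in rows, so rows that repeat a pose let the fingers close. It gives the time, the measured TCP pose, the force and the opening at its end, in the units of the state.
- env.observe(): the state, without advancing time (a new reading comes with each control period).
- env.get_image(name): name is "side" or "top"; returns the picture (400x640x3 uint8, red, green, blue); there is no depth.
- env.get_calibration(name): a dict with "fovy" (degrees; the focal length in pixels is half the picture's height over the tangent of half this angle, whatever the lens; pixels are square), "cx", "cy" (the principal point, pixels), "extrinsics" (4x4, takes a point from world to camera coordinates). Camera axes: x right, y up, looking along -z (the intrinsics and any distortion apply to the point x, -y, -z); pixel columns grow to the right and rows downward; lengths in m; the calibration is good to about 2 mm. A picture is of the moment at which its call begins. get_calibration takes no time and is no camera call.
- env.close_job(): hands the job in, once; it reports no verdict.
Trained networks look in the newest picture that a camera, given by its name, has taken for a name from the list of things; names that differ only in an ending like _2 or _b are one class to them, and where a whole thing is asked for, a point or a joint stands for the part that bears it (a point fixed in the world has none). Each returns a list of dicts, best first, with "conf" (0 to 1); they miss things now and then, are a little off and sometimes report something else, mostly with a low value. They report only what shows in the picture. A call takes as long as a camera call.
- env.silhouettes(camera, name): "region" (400x640 bool, what is visible of it) and "point" ([row, column] in pixels, amid what is visible of it).
- env.tip_of(camera, name): "point" ([row, column] in pixels: a listed point, or the origin of a listed thing).
The state is a dict: "time_s": time; "q": joint angles; "qvel": joint speeds; "joint_efforts": joint torques, N m; "position": TCP position; "tool_rot": TCP orientation; "ft_force": force on the tool from outside, world axes, zero at the start; "wrist_torque": the same for the moment, N m; "grip_width": finger opening in m.
Only numpy, scipy, OpenCV 4.12 (cv2) and the standard library are available. Lean on these libraries where they do the work, as an engineer would, in place of code of your own. Each camera call takes 0.05 s, during which the arm holds its last target.

## Working session

There is one attempt and no reset: what is moved stays moved. The work goes in short steps, Python scripts to look and compute and a tool call to move; the robot and the scene stay as the last step left them, time stands still between calls to the robot, and variables do not carry over. Pictures are saved under pics/ and viewed, and the job is handed in when it is done.

Besides the shell and the picture viewer there is one more tool, called after "Request:" as name(argument=value, ...) on one line, values as JSON. move_arm: Moves the arm, as the interface text tells. Its arguments: {"type":"object","properties":{"moves":{"type":"array"},"grip":{"type":"number"},"grip_force":{"type":"number"}},"required":["moves"]}

```bash
ls; mkdir -p pics; python3 - <<'E'
from rig import env
import cv2, json
o=env.observe(); print({k:(v if not hasattr(v,'tolist') else v.tolist()) for k,v in o.items()})
for c in ("side","top"):
    im=env.get_image(c); cv2.imwrite(f"pics/a_{c}.png",im[:,:,::-1])
    k=env.get_calibration(c); print(c,{a:(b.tolist() if hasattr(b,'tolist') else b) for a,b in k.items()})
print(env.grip_point_offset)
E
```

```text
pics
{'time_s': 0.0, 'q': [-79.66037924277039, 21.840281443108363, 74.38570512531932, -0.00010331167442623055, 83.85741802184192, -12.334865423898663], 'qvel': [-0.12406100610008519, -0.048043201097083106, 0.02783650301856895, 0.035580005386391285, -0.18221848996492837, -0.010757380299884522], 'joint_efforts': [0.00028608461434487253, -44.84648823738098, -23.128071427345276, -0.00017470317288825754, 0.004795604618266225, 2.1949000483800774e-05], 'position': [0.2119655302599043, -0.5071466515617344, 0.2014128492622313], 'tool_rot': [[0.9227098077877203, 0.3854951898865839, -0.0002630335629569332], [0.38549515560612757, -0.922708748832028, 0.00143172380045527], [0.000309219268544814, -0.001422463757004883, -0.9999989404895906]], 'ft_force': [0.3154322761781627, 0.3275901862027254, 0.6735548959143461], 'wrist_torque': [-0.03697810675532, 0.04853801130320174, -0.016964345453043858], 'grip_width': 0.08524370527296081}
side {'fovy': 45.5113496845918, 'cx': 325.84850059026786, 'cy': 195.556975904068, 'extrinsics': [[0.9948610274159805, -0.10121725900639189, 0.002569554057101418, -0.5798283058404218], [0.0628433392287228, 0.6371855679529382, 0.7681440403381876, -0.10345235277223686], [-0.0793867170463866, -0.7640350898170348, 0.6402719193318354, -1.746667017379422], [0.0, 0.0, 0.0, 1.0]]}
top {'fovy': 48.71228977218172, 'cx': 319.089510335924, 'cy': 198.57818763533155, 'extrinsics': [[-0.0925446448680734, -0.9957072733392263, -0.0015857255769771048, 0.03279850704004386], [0.9726806464191583, -0.09074476011348338, 0.21367673854108268, -0.6073727913507779], [-0.21290337899584882, 0.0182322333055952, 0.9769031358741972, -1.4652407198783703], [0.0, 0.0, 0.0, 1.0]]}
0.0187
```

View pics/a_side.png

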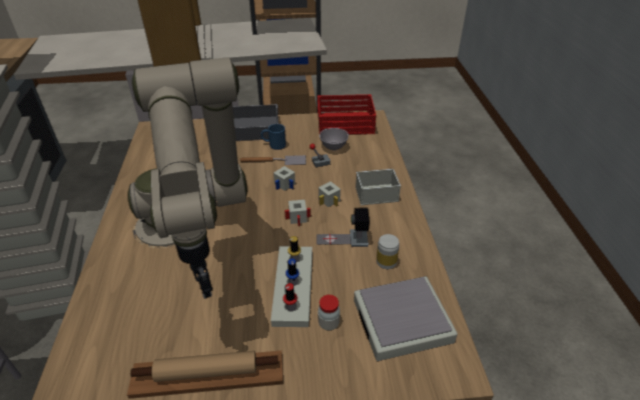

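View pics/a_top.png

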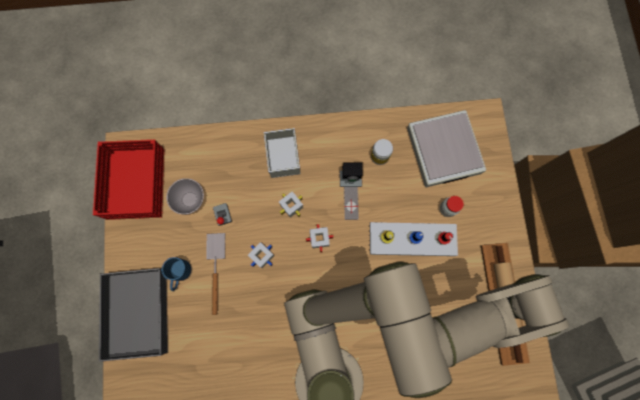

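The side view shows spindles yellow (294,246), blue (292,268) and red (290,293) in the rack, the wheels at (284,178), (329,193) and (298,211), the eye at (361,220), and the lever at (313,150), leaning toward the upper left. All three spindles are there.

```bash
cat > h.py <<'E'
import numpy as np, cv2
from rig import env
from scipy.optimize import least_squares
K={}
for c in ("side","top"):
    k=env.get_calibration(c); f=200/np.tan(np.radians(k["fovy"])/2)
    K[c]=(f,k["cx"],k["cy"],np.array(k["extrinsics"]))
def proj(c,p):
    f,cx,cy,E=K[c]; p=np.atleast_2d(p); q=p@E[:3,:3].T+E[:3,3]
    return np.c_[cy+f*q[:,1]/q[:,2]*1.0*1, cx-f*q[:,0]/q[:,2]] if False else np.c_[cy-f*q[:,1]/-q[:,2], cx+f*q[:,0]/-q[:,2]]
def ray(c,rc):
    f,cx,cy,E=K[c]; d=np.array([(rc[1]-cx)/f,-(rc[0]-cy)/f,-1.]); R=E[:3,:3]
    return -R.T@E[:3,3], R.T@d
def onz(c,rc,z):
    o,d=ray(c,rc); return o+d*(z-o[2])/d[2]
def tri(rcs,rct):
    r=least_squares(lambda p: np.r_[proj("side",p)[0]-rcs,proj("top",p)[0]-rct],onz("top",rct,0.05))
    return r.x,np.sqrt(np.mean(r.fun**2))
def save(c,name,box=None,s=1,im=None):
    im=env.get_image(c) if im is None else im
    if box: r0,r1,c0,c1=box; im=im[r0:r1,c0:c1]
    im=cv2.resize(im,None,fx=s,fy=s,interpolation=cv2.INTER_CUBIC); cv2.imwrite(f"pics/{name}.png",im[:,:,::-1])
E
python3 - <<'E'
from h import *
names=["spindle_blue_center","spindle_red_center","spindle_yellow_center","wheel_blue_mouth","wheel_red_mouth","wheel_yellow_mouth","eye_lens","eye_spot","lever_tip","lever_base","rack","scraper","jar","bowl","tub","can","mug"]
for c in ("side","top"): env.get_image(c)
for n in names:
    d={c:env.tip_of(c,n) for c in ("side","top")}
    s={c:[(np.round(x["point"],1).tolist(),round(x["conf"],2)) for x in d[c][:2]] for c in d}
    out=""
    if d["side"] and d["top"]:
        p,e=tri(np.array(d["side"][0]["point"]),np.array(d["top"][0]["point"])); out=f"{np.round(p,4)} err {e:.2f}"
    print(n,s,out)
print(env.observe()["time_s"])
save("top","b_top1",(160,280,180,480),2.6); save("side","b_side1",(130,330,230,430),3)
E
```

```text
spindle_blue_center {'side': [([271.8, 293.9], 0.48), ([195.5, 373.2], 0.3)], 'top': [([238.1, 414.1], 0.52)]} [ 0.4453 -0.3326  0.0637] err 0.82
spindle_red_center {'side': [([296.7, 292.0], 0.53)], 'top': [([236.8, 441.7], 0.57), ([241.5, 411.0], 0.18)]} [ 0.4377 -0.4273  0.0624] err 0.14
spindle_yellow_center {'side': [([250.9, 291.1], 0.62)], 'top': [([237.0, 384.5], 0.71), ([209.6, 444.4], 0.52)]} [ 0.4493 -0.2344  0.057 ] err 1.16
wheel_blue_mouth {'side': [([171.2, 281.7], 0.85)], 'top': [([253.2, 259.7], 0.75), ([232.5, 418.5], 0.24)]} [0.4335 0.1926 0.0666] err 1.14
wheel_red_mouth {'side': [([202.1, 297.9], 0.8)], 'top': [([236.3, 317.0], 0.68)]} [ 0.4785 -0.0043  0.0677] err 0.24
wheel_yellow_mouth {'side': [([189.3, 330.0], 0.93), ([320.2, 328.1], 0.37)], 'top': []} 
eye_lens {'side': [([220.3, 351.1], 0.64), ([147.5, 337.0], 0.28)], 'top': [([175.8, 351.6], 0.69)]} [ 0.663  -0.1423  0.0913] err 1.73
eye_spot {'side': [([171.1, 281.7], 0.63)], 'top': [([197.3, 350.1], 0.73), ([155.6, 379.3], 0.53)]} [ 0.4948 -0.1124  0.3078] err 14.07
lever_tip {'side': [([143.3, 311.3], 
[... 379 characters left out ...]
], 'top': [([277.4, 215.8], 0.78), ([177.6, 352.6], 0.71)]} [ 0.3806  0.3627 -0.0123] err 0.96
jar {'side': [([321.6, 326.3], 0.96)], 'top': [([210.4, 445.9], 0.96), ([195.8, 351.9], 0.67)]} [ 0.5364 -0.4764 -0.0055] err 0.17
bowl {'side': [([143.1, 334.5], 0.73)], 'top': [([198.9, 190.8], 0.67)]} [0.661  0.4311 0.0241] err 0.62
tub {'side': [([193.5, 373.4], 0.73)], 'top': [([156.7, 281.6], 0.78), ([252.8, 262.3], 0.19)]} [0.7869 0.098  0.0019] err 0.98
can {'side': [([263.3, 388.3], 0.58)], 'top': [([158.5, 378.7], 0.68), ([275.3, 215.6], 0.59)]} [ 0.7637 -0.2601 -0.0134] err 1.27
mug {'side': [([147.0, 273.7], 0.89)], 'top': [([272.3, 183.2], 0.58)]} [ 0.4009  0.4728 -0.0048] err 0.78
1.9
```

View pics/b_top1.png

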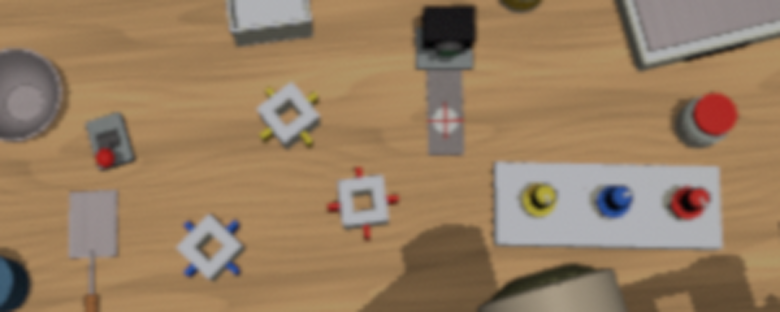

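View pics/b_side1.png

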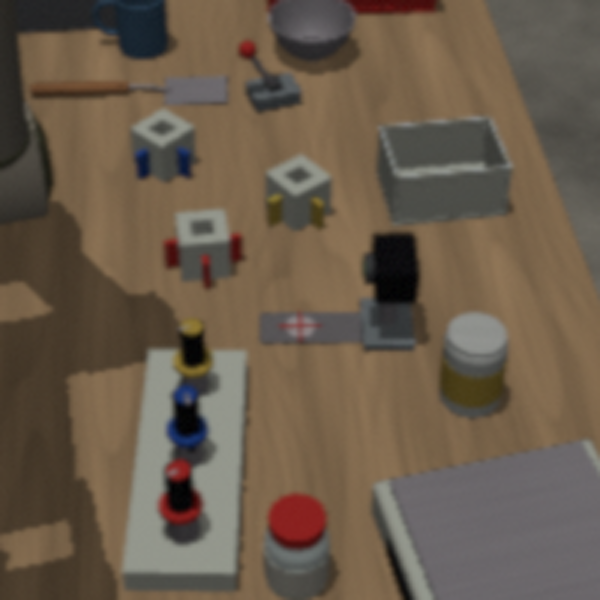

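Three wheels, the eye, the plate cross (top view about row 206, col 351) and the rack are all clear. Next I'll zoom in on each for subpixel work.

```bash
python3 - <<'E'
from h import *
T=env.get_image("top"); S=env.get_image("side"); np.save("T0.npy",T); np.save("S0.npy",S)
a=cv2.resize(T[225:252,378:458],None,fx=10,fy=10,interpolation=cv2.INTER_CUBIC)
b=cv2.resize(S[232:318,272:312],None,fx=8,fy=8,interpolation=cv2.INTER_CUBIC)
b=cv2.rotate(b,cv2.ROTATE_90_COUNTERCLOCKWISE)
b=cv2.resize(b,(688,320)); b=np.pad(b,((0,0),(0,112),(0,0)))
cv2.imwrite("pics/c1.png",np.vstack([a,b])[:,:,::-1])
e=cv2.resize(T[155:225,330:372],None,fx=8,fy=8,interpolation=cv2.INTER_CUBIC)
g=cv2.resize(S[205:250,310:375],None,fx=6,fy=6,interpolation=cv2.INTER_CUBIC); g=np.pad(g,((0,560-g.shape[0]),(0,0),(0,0)))
cv2.imwrite("pics/c2.png",np.hstack([e,g])[:,:,::-1])
print(onz("top",(206.2,351.2),.003),env.observe()["time_s"])
E
```

```text
[ 0.58279056 -0.13721262  0.003     ] 2.1
```

View pics/c1.png

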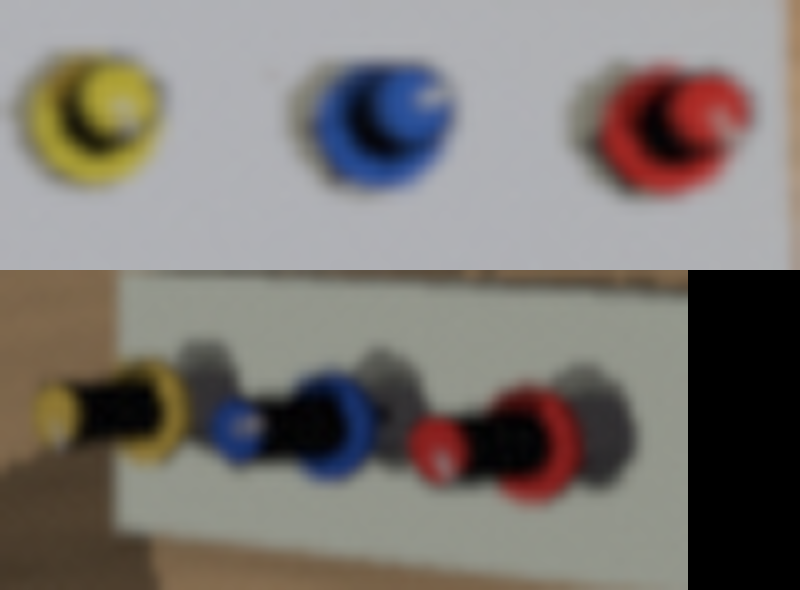

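View pics/c2.png

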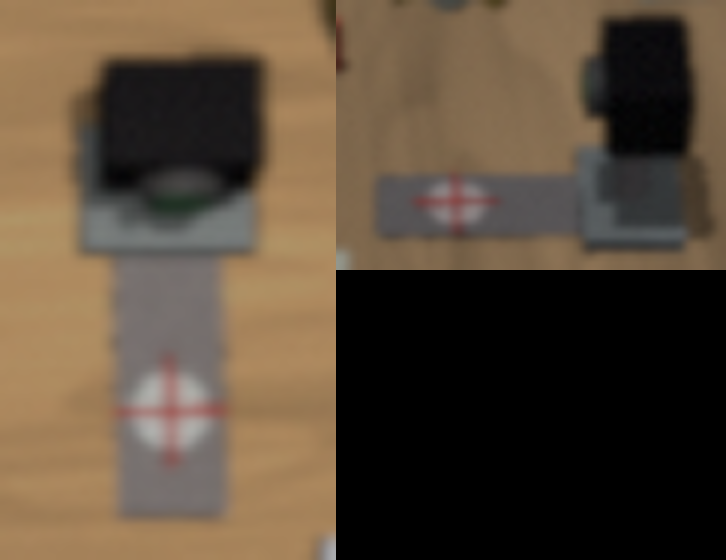

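```bash
cat > fit.py <<'E'
from h import *
from scipy.optimize import minimize
SS=8
def circ(x,y,z,r,n=40):
    t=np.linspace(0,2*np.pi,n,endpoint=False); return np.c_[x+r*np.cos(t),y+r*np.sin(t),np.full(n,z)]
def poly(m,c,P,box,val,hull=True):
    rc=proj(c,P); uv=np.c_[(rc[:,1]-box[2]+.5)*SS-.5,(rc[:,0]-box[0]+.5)*SS-.5]
    if hull: uv=cv2.convexHull(uv.astype(np.float32))[:,0]
    cv2.fillPoly(m,[np.round(uv*16).astype(np.int32)],val,shift=4)
def labels_spindle(c,p,box,zf):
    x,y,yaw=p; h,w=box[1]-box[0],box[3]-box[2]
    m=np.zeros((h*SS,w*SS),np.uint8)
    poly(m,c,np.vstack([circ(x,y,zf+.056,.022),circ(x,y,zf+.062,.022)]),box,1)
    poly(m,c,np.vstack([circ(x,y,zf+.062,.014),circ(x,y,zf+.112,.014)]),box,2)
    poly(m,c,np.vstack([circ(x,y,zf+.109,.014),circ(x,y,zf+.112,.014)]),box,3)
    u=np.array([np.cos(yaw),np.sin(yaw),0]);v=np.array([-u[1],u[0],0]);o=np.array([x,y,zf+.1125])
    poly(m,c,np.array([o+v*.0015,o-v*.0015,o+.0135*u-v*.0015,o+.0135*u+v*.0015]),box,4)
    return m
def soft(m,n,sig):
    out=[]
    for i in range(n):
        a=cv2.GaussianBlur((m==i).astype(np.float32),(0,0),sig*SS)
        out.append(cv2.resize(a,(m.shape[1]//SS,m.shape[0]//SS),interpolation=cv2.INTER_AREA))
    return np.stack(out,-1)
def cost(p,c,im,box,zf,n=5,sig=.7,lab=labels_spindle,full=False,mask=None):
    A=soft(lab(c,p,box,zf),n,sig).reshape(-1,n); B=im[box[0]:box[1],box[2]:box[3]].reshape(-1,3).astype(float)
    A=np.c_[A]
    if mask is not None: A=A[mask.ravel()];B=B[mask.ravel()]
    X,_,_,_=np.linalg.lstsq(A.T@A+1e-2*np.eye(A.shape[1]),A.T@B+1e-2*100,rcond=None)
    r=B-A@X
    return (np.abs(r)/(1+np.abs(r)/40)).mean() if not full else (r,X)
E
python3 - <<'E'
from fit import *
T=np.load("T0.npy");S=np.load("S0.npy")
for n,g in (("blue",(.4453,-.3326)),("red",(.4377,-.4273)),("yellow",(.4493,-.2344))):
  for c,im in (("top",T),("side",S)):
    rc=proj(c,[g[0],g[1],.1])[0]; b=[int(rc[0]-10),int(rc[0]+12),int(rc[1]-11),int(rc[1]+11)]
    best=[]
    for y0 in np.radians(np.arange(0,360,45)):
        r=minimize(cost,[g[0],g[1],y0],args=(c,im,b,.008),method="Nelder-Mead",options=dict(initial_simplex=np.array([[g[0],g[1],y0],[g[0]+.006,g[1],y0],[g[0],g[1]+.006,y0],[g[0],g[1],y0+.5]]),xatol=1e-4,fatol=1e-4))
        best.append((r.fun,*r.x[:2].round(4),round(np.degrees(r.x[2])%360,1)))
    best.sort(); X=cost([*best[0][1:3],np.radians(best[0][3])],c,im,b,.008,full=True)[1]
    print(n,c,best[:3]); print(X.round()[[3,4]].tolist())
E
```

```text
blue top [(np.float64(5.910996283223081), np.float64(0.4438), np.float64(-0.3358), np.float64(285.3)), (np.float64(5.932053847478068), np.float64(0.4438), np.float64(-0.3354), np.float64(283.5)), (np.float64(5.957434556380574), np.float64(0.4443), np.float64(-0.3359), np.float64(286.2))]
[[36.0, 63.0, 119.0], [206.0, 206.0, 215.0]]
blue side [(np.float64(11.960222980884373), np.float64(0.4442), np.float64(-0.3357), np.float64(271.4)), (np.float64(11.961277270717849), np.float64(0.4442), np.float64(-0.3362), np.float64(276.5)), (np.float64(12.12235891455944), np.float64(0.4439), np.float64(-0.3357), np.float64(220.0))]
[[29.0, 43.0, 85.0], [144.0, 141.0, 150.0]]
red top [(np.float64(7.043407431658836), np.float64(0.4327), np.float64(-0.4297), np.float64(233.7)), (np.float64(7.060507409111287), np.float64(0.4327), np.float64(-0.4295), np.float64(232.9)), (np.float64(7.198704824099041), np.float64(0.4327), np.float64(-0.4298), np.float64(286.5))]
[[112.0, 27.0, 25.0], [271.0, 173.0, 164.0]]
red side [(np.float64(13.124501921990504), np.float64(0.4332), np.float64(-0.4333), np.float64(21
[... 214 characters left out ...]
 [184.0, 140.0, 141.0]]
yellow top [(np.float64(5.442045945065845), np.float64(0.4555), np.float64(-0.2397), np.float64(204.2)), (np.float64(5.4427734118985205), np.float64(0.4554), np.float64(-0.2397), np.float64(209.5)), (np.float64(5.552518427776196), np.float64(0.4555), np.float64(-0.2389), np.float64(253.7))]
[[139.0, 128.0, 51.0], [205.0, 203.0, 190.0]]
yellow side [(np.float64(10.36768705721504), np.float64(0.4535), np.float64(-0.2381), np.float64(320.0)), (np.float64(10.370087115160542), np.float64(0.4535), np.float64(-0.2379), np.float64(292.2)), (np.float64(10.389160165883899), np.float64(0.4542), np.float64(-0.2379), np.float64(248.8))]
[[126.0, 106.0, 60.0], [164.0, 138.0, 28.0]]
```

```bash
python3 - <<'E'
from h import *
def t(u,v): return onz("top",(155+(v+.5)/8-.5,330+(u+.5)/8-.5),.003)
def s(u,v): return onz("side",(205+(v+.5)/6-.5,310+(u-336+.5)/6-.5),.003)
print("cross",t(170.5,411),s(457,202))
bl,br,tl,tr=t(120,516),t(227,516),t(113,256),t(221,256); print(bl,br,tl,tr)
d=(tl+tr-bl-br); print("dir top",np.degrees(np.arctan2(d[1],d[0])), np.degrees(np.arctan2(*(br-bl)[:2][::-1]))+90)
a,b,c,e=s(376,178),s(376,236),s(577,178),s(577,236); d=(c+e-a-b); print(a,b,c,e,"dir side",np.degrees(np.arctan2(d[1],d[0])))
# cross arms
a=t(170,352)-t(171,466); print(np.degrees(np.arctan2(a[1],a[0])))
a=t(112,412)-t(228,410); print(np.degrees(np.arctan2(a[1],a[0]))-90)
a=s(502,201)-s(413,203); print(np.degrees(np.arctan2(a[1],a[0])))
# head
for c in("side","top"):
  env.get_image(c)
  for n in("eye_lens","lever_base"):
    for k in env.silhouettes(c,n)[:1]: print(c,n,k["point"],k["conf"],k["region"].sum())
T=np.load("T0.npy");S=np.load("S0.npy")
e=cv2.resize(T[200:235,205:240],None,fx=11,fy=11,interpolation=cv2.INTER_CUBIC)
g=cv2.resize(S[138:173,300:335],None,fx=11,fy=11,interpolation=cv2.INTER_CUBIC)
cv2.imwrite("pics/d1.png",np.hstack([e,g])[:,:,::-1])
E
```

```text
cross [ 0.58385646 -0.13615281  0.003     ] [ 0.58287257 -0.13583744  0.003     ]
[ 0.53838339 -0.10853327  0.003     ] [ 0.53394747 -0.1561205   0.003     ] [ 0.65763605 -0.1179057   0.003     ] [ 0.65308025 -0.16671471  0.003     ]
dir top -4.787792748877486 -5.32552520704624
[ 0.53706708 -0.11105448  0.003     ] [ 0.53294199 -0.15894165  0.003     ] [ 0.65612338 -0.12285231  0.003     ] [ 0.64941518 -0.17049564  0.003     ] dir side -5.662144424673477
-5.698078199293627
-4.321027357831014
-3.847028225731871
side eye_lens [234.3, 356.9] 0.64 1052
side lever_base [272.4, 289.4] 0.73 261
top eye_lens [180.8, 353.7] 0.81 1081
top lever_base [214.7, 219.5] 0.75 302
```

View pics/d1.png

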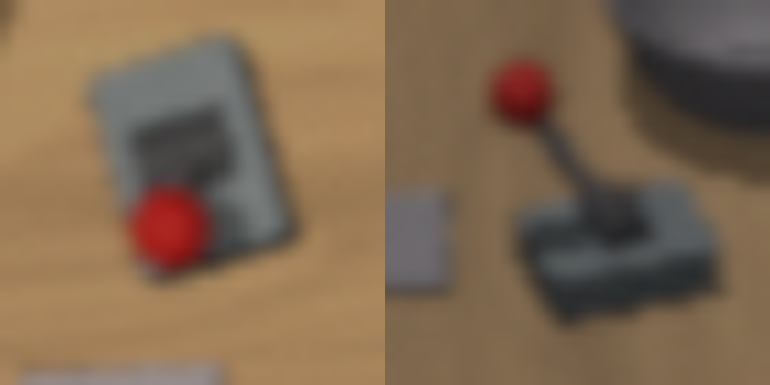

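```bash
cat > wheel.py <<'E'
from fit import *
def labels_wheel(c,p,box,zf):
    x,y,yaw=p; h,w=box[1]-box[0],box[3]-box[2]
    m=np.zeros((h*SS,w*SS),np.uint8)
    u=np.array([np.cos(yaw),np.sin(yaw),0]);v=np.array([-u[1],u[0],0]);k=np.array([0,0,1.]);o=np.array([x,y,0])
    C=K[c][3]; cam=-C[:3,:3].T@C[:3,3]
    pad=[(u,v),(-u,v),(v,u),(-v,u)]
    def draw(a,b): poly(m,c,np.array([o+a*s+b*t+k*z for s in(.03,.048) for t in(-.004,.004) for z in(0,.042)]),box,1)
    for a,b in pad:
        if a@(cam-o)<=0: draw(a,b)
    # side faces
    for i,(a,b) in enumerate(pad):
        if a@(cam-o)>0:
            poly(m,c,np.array([o+a*.03+b*t+k*z for t in(-.03,.03) for z in(0,.06)]),box,2 if i<2 else 3)
    for a,b in pad:
        if a@(cam-o)>0: draw(a,b)
    poly(m,c,np.array([o+u*s+v*t+k*.06 for s in(-.03,.03) for t in(-.03,.03)]),box,4)
    poly(m,c,np.array([o+u*s+v*t+k*.06 for s in(-.0135,.0135) for t in(-.0135,.0135)]),box,5)
    return m
def fitwheel(c,im,g,verbose=False):
    rc=proj(c,[g[0],g[1],.03])[0]; b=[int(rc[0]-19),int(rc[0]+19),int(rc[1]-19),int(rc[1]+19)]
    best=[]
    for y0 in np.radians(np.arange(0,90,22.5)):
        r=minimize(cost,[g[0],g[1],y0],args=(c,im,b,0,6,.7,labels_wheel),method="Nelder-Mead",options=dict(initial_simplex=np.array([[g[0],g[1],y0],[g[0]+.006,g[1],y0],[g[0],g[1]+.006,y0],[g[0],g[1],y0+.4]]),xatol=1e-4,fatol=1e-4))
        best.append((round(r.fun,2),*r.x[:2].round(4),round(np.degrees(r.x[2])%90,1)))
    best.sort(); return best
E
python3 - <<'E'
from wheel import *
T=np.load("T0.npy");S=np.load("S0.npy")
yg=onz("side",(189.3,330.0),.06); print("yel guess",yg)
for n,g in (("blue",(.4335,.1926)),("red",(.4785,-.0043)),("yellow",yg)):
  for c,im in (("top",T),("side",S)): print(n,c,[tuple(map(float,z)) for z in fitwheel(c,im,g)[:2]])
# lever
def t(u,v): return np.array((200+(v+.5)/11-.5,205+(u+.5)/11-.5))
def s(u,v): return np.array((138+(v+.5)/11-.5,300+(u-385+.5)/11-.5))
print("ball",tri(s(523,92),t(170,227)))
for z in(.03,):
  P=[onz("top",t(*q),z) for q in((92,78),(235,37),(298,235),(152,283))]
  print(np.round(P,4)); d=(P[0]+P[1]-P[2]-P[3]); print(np.degrees(np.arctan2(d[1],d[0])),np.mean(P,0))
  P=[onz("side",s(*q),z) for q in((517,215),(680,182),(716,245),(545,283))]; print(np.round(P,4),np.mean(P,0))
  d=(P[1]+P[2]-P[0]-P[3]); print(np.degrees(np.arctan2(d[1],d[0])))
E
```

```text
yel guess [0.60536396 0.06755497 0.06      ]
blue top [(4.0, 0.4353, 0.1938, 41.4), (4.01, 0.4352, 0.1941, 41.1)]
blue side [(4.18, 0.4342, 0.1928, 42.3), (4.18, 0.4343, 0.1933, 41.7)]
red top [(2.75, 0.477, -0.0119, 2.0), (2.75, 0.477, -0.0119, 2.0)]
red side [(2.42, 0.4759, -0.0121, 2.0), (2.43, 0.4758, -0.012, 1.7)]
yellow top [(4.73, 0.6041, 0.0772, 32.2), (4.74, 0.604, 0.0772, 32.3)]
yellow side [(3.32, 0.6026, 0.0764, 32.8), (3.32, 0.6026, 0.0765, 32.7)]
ball (array([0.55802092, 0.31555292, 0.09468083]), np.float64(0.08241293366683662))
[[0.6214 0.3521 0.03  ]
 [0.6306 0.3057 0.03  ]
 [0.5642 0.2888 0.03  ]
 [0.553  0.3358 0.03  ]]
13.849305667713564 [0.59230763 0.32060408 0.03      ]
[[0.5551 0.3274 0.03  ]
 [0.6199 0.3433 0.03  ]
 [0.6293 0.3002 0.03  ]
 [0.5622 0.2819 0.03  ]] [0.59161756 0.31321973 0.03      ]
14.52377800678931
```

```bash
cat >> h.py <<'E'
def mv(p,yaw):
    o=env.observe(); R=np.array(o["tool_rot"]); d=(np.array(p)-np.array(o["position"]))
    Rz=R.copy(); d=Rz.T@d*1000
    cur=np.degrees(np.arctan2(R[1,0],R[0,0])); dy=(yaw-cur+180)%360-180
    q=o["q"]; 
    print("shift",np.round(d,1),"spin",round(-np.radians(dy),3),"or",round(-np.radians(dy-360*np.sign(dy)),3),"q6 now",round(q[5],1),"q6 end~",round(np.degrees(np.arctan2(p[1],p[0]))+90-(cur+dy),1),"cur yaw",round(cur,1))
def st():
    o=env.observe(); R=np.array(o["tool_rot"]); print("t",round(o["time_s"],2),"pos",np.round(o["position"],4),"yaw",round(np.degrees(np.arctan2(R[1,0],R[0,0])),2),"F",np.round(o["ft_force"],1),"w",round(o["grip_width"],4),"q6",round(o["q"][5],1))
E
python3 - <<'E'
from h import *
mv([.515,.303,.2],14)
E
```

```text
shift [ 592. -631.    2.] spin 0.152 or -6.132 q6 now -12.3 q6 end~ 106.5 cur yaw 22.7
```

Request:
move_arm(moves=[[592, -631, 2, 0.15], [592, -631, 2, 0.15], [592, -631, 2, 0.15], [592, -631, 2, 0.15], [592, -631, 2, 0.15], [592, -631, 2, 0.15], [592, -631, 2, 0.15], [592, -631, 2, 0.15], [592, -631, 2, 0.15], [592, -631, 2, 0.15], [592, -631, 2, 0.15], [592, -631, 2, 0.15], [592, -631, 2, 0.15], [592, -631, 2, 0.15], [592, -631, 2, 0.15], [592, -631, 2, 0.15], [592, -631, 2, 0.15], [592, -631, 2, 0.15], [592, -631, 2, 0.15], [592, -631, 2, 0.15]], grip=1)

```text
time_s: 4.4
position: [0.5147, 0.3026, 0.1998]
tool_rot: [[0.97, 0.244, -0.0], [0.244, -0.97, -0.0], [-0.001, 0.0, -1.0]]
ft_force: [-0.0, -0.2, -0.5]
grip_width: -0.0001
```

```bash
python3 - <<'E'
from h import *
st(); mv([.515,.303,.082],14); mv([.595-.0087+.018,.323,.082],14)
save("top","e_top",(190,260,180,260),8); save("side","e_side",(110,200,260,350),6)
E
```

```text
t 4.4 pos [0.5147 0.3026 0.1998] yaw 14.1 F [-0.  -0.2 -0.5] w -0.0001 q6 95.0
shift [  0.4  -0.4 117.8] spin 0.002 or -6.281 q6 now 95.0 q6 end~ 106.5 cur yaw 14.1
shift [ 91.9   2.  117.8] spin 0.002 or -6.281 q6 now 95.0 q6 end~ 104.1 cur yaw 14.1
```

Request:
move_arm(moves=[[0, 0, 50, 0], [0, 0, 100, 0], [0, 0, 118, 0], [0, 0, 118, 0], [10, 0, 118, 0], [20, 0, 118, 0], [30, 0, 118, 0], [40, 0, 118, 0], [50, 0, 118, 0], [60, 0, 118, 0], [70, 0, 118, 0], [80, 0, 118, 0], [88, 0, 118, 0], [94, 0, 118, 0], [94, 0, 118, 0]])

```text
time_s: 6.0
position: [0.6071, 0.3259, 0.0824]
tool_rot: [[0.97, 0.243, 0.001], [0.243, -0.97, 0.0], [0.001, -0.0, -1.0]]
ft_force: [-0.1, -0.4, -0.6]
grip_width: -0.0003
```

```bash
python3 - <<'E'
from h import *
st()
a=env.get_image("top");b=env.get_image("side")
save("top","f",(190,250,190,260),6,a); save("side","f2",(120,190,280,350),6,b)
x=cv2.imread("pics/f.png");y=cv2.imread("pics/f2.png");y=y[:x.shape[0]];cv2.imwrite("pics/f.png",np.hstack([x,y]))
E
```

```text
t 6.0 pos [0.6071 0.3259 0.0824] yaw 14.07 F [-0.1 -0.4 -0.6] w -0.0003 q6 94.3
```

View pics/f.png

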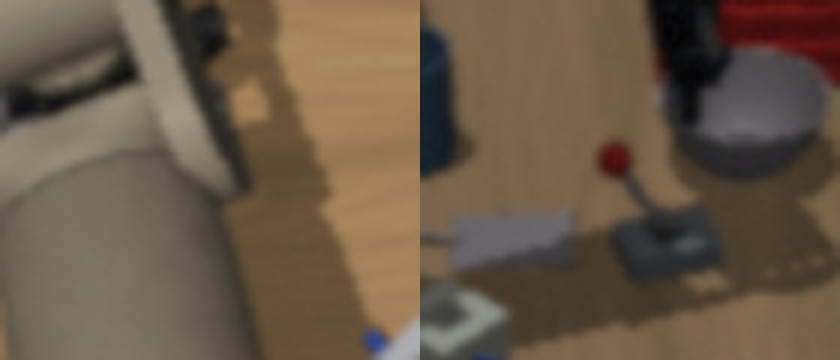

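```bash
python3 - <<'E'
from h import *
p=env.observe()["position"]
print(proj("side",p),proj("top",p),proj("side",[.558,.3156,.0947]))
save("side","g",(60,220,230,430),4)
E
```

```text
[[146.37436472 323.55395819]] [[207.31156379 217.1783486 ]] [[145.86647381 312.20851356]]
```

View pics/g.png

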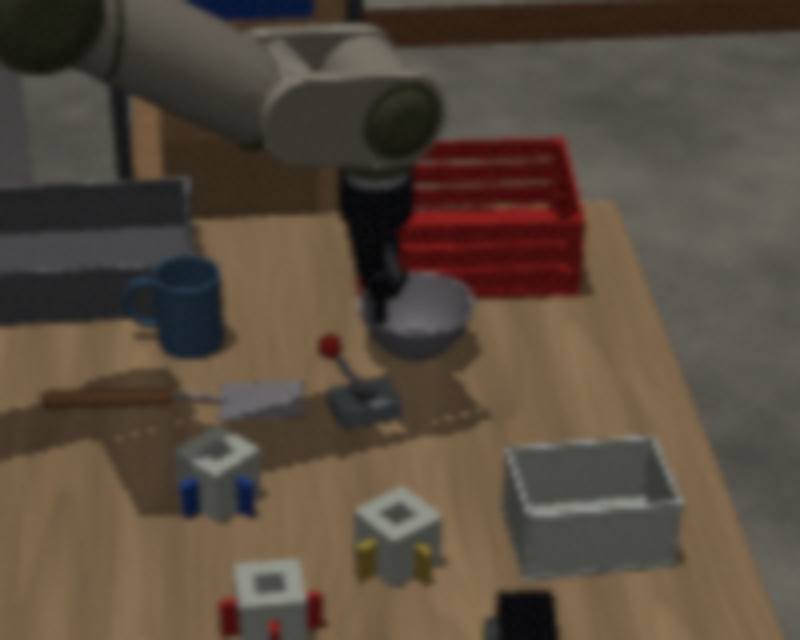

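```bash
python3 - <<'E'
from h import *
S=np.load("S0.npy")
for z in(.2014,.2144,.23): print(z,proj("side",[.212,-.507,z]))
save("side","g0",(220,310,160,260),7,S)
p=np.array(env.observe()["position"])
for dz in(0,.013,.026,.05): print(proj("side",p+[0,0,dz]))
save("side","g1",(90,165,290,365),8)
E
```

```text
0.2014 [[294.37667157 204.62347069]]
0.2144 [[291.19723337 203.82185011]]
0.23 [[287.32505409 202.84557115]]
[[146.38318097 323.5144197 ]]
[[143.77541419 323.51265441]]
[[141.14566107 323.51087424]]
[[136.23202538 323.50754802]]
```

View pics/g0.png

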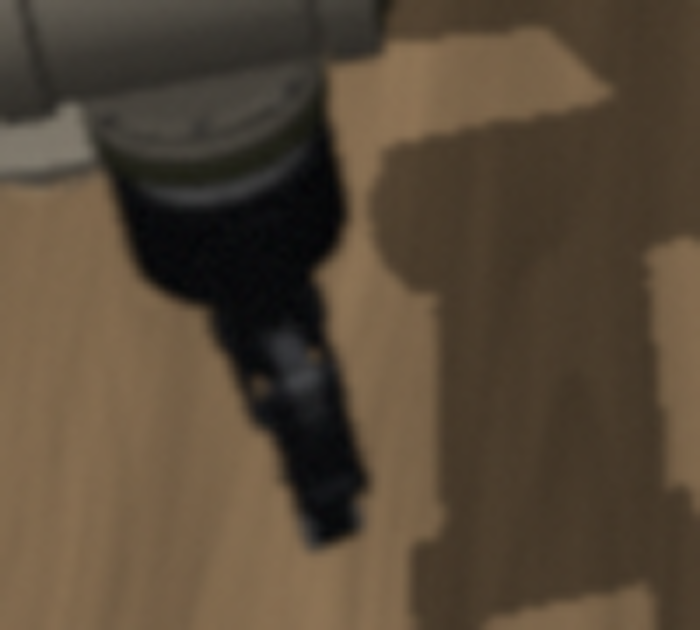

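View pics/g1.png

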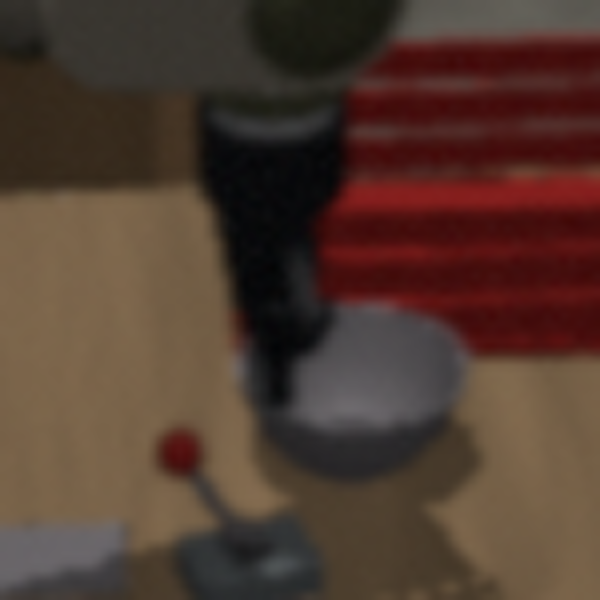

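```bash
python3 - <<'E'
from h import *
p=np.array([.212,-.507,.2014]); u=np.array([.3855,-.9227,0])
for w in (.0425,.057):
  for dz in (0,.013): print(w,dz,proj("side",p+u*w+[0,0,dz]),proj("side",p-u*w+[0,0,dz]))
E
```

```text
0.0425 0 [[306.07569599 209.70341621]] [[283.20326635 199.77175931]]
0.0425 0.013 [[302.9014239  208.91775009]] [[280.02234729 198.95640455]]
0.057 0 [[310.19405937 211.49169025]] [[279.50514276 198.16596162]]
0.057 0.013 [[307.02248641 210.71202388]] [[276.32447642 197.34638461]]
```

Request:
move_arm(moves=[[0, 0, -50, 0], [0, 0, -100, 0], [0, 0, -118, 0], [-40, 0, -118, 0], [-80, 0, -118, 0], [-120, 0, -118, 0], [-120, 0, -118, 0]])

```text
time_s: 6.9
position: [0.4848, 0.2959, 0.2005]
tool_rot: [[0.97, 0.245, -0.003], [0.245, -0.97, -0.001], [-0.003, 0.0, -1.0]]
ft_force: [0.0, 1.3, -0.3]
grip_width: 0.0005
```

```bash
python3 - <<'E'
from h import *
st()
p=np.array(env.observe()["position"]); print(proj("side",p),proj("top",p))
a=env.get_image("top");b=env.get_image("side")
save("top","i",(190,270,180,280),4,a); save("side","i2",(80,180,240,340),4,b)
x=cv2.imread("pics/i.png");y=cv2.imread("pics/i2.png");x=np.pad(x,((0,80),(0,0),(0,0)));cv2.imwrite("pics/i.png",np.hstack([x,y]))
E
```

```text
t 6.9 pos [0.4848 0.2959 0.2005] yaw 14.16 F [ 0.   1.3 -0.3] w 0.0005 q6 95.3
[[127.29735939 293.70972835]] [[237.2880075  219.87375075]]
```

View pics/i.png

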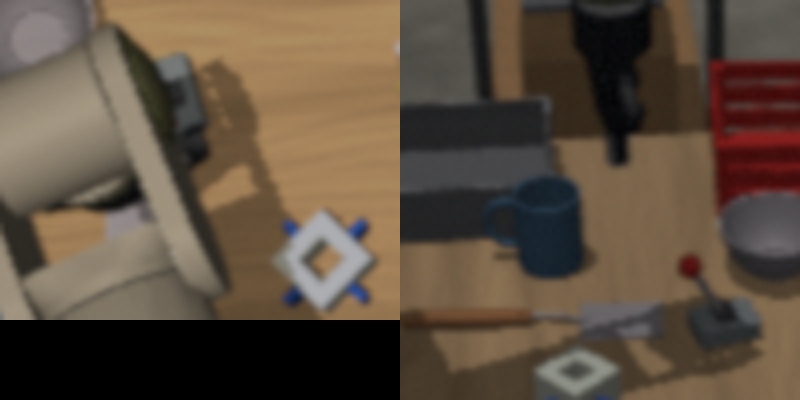

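```bash
python3 - <<'E'
from h import *
mv([.535,.235,.06],14)
E
```

```text
shift [ 29.   71.  140.9] spin 0.002 or -6.281 q6 now 95.3 q6 end~ 99.7 cur yaw 14.1
```

Request:
move_arm(moves=[[29, 50, 0, 0], [29, 71, 40, 0], [29, 71, 90, 0], [29, 71, 130, 0], [29, 71, 150, 0], [29, 71, 160, 0], [29, 71, 160, 0], [29, 71, 160, 0]])

```text
time_s: 7.8
position: [0.5364, 0.2351, 0.0411]
tool_rot: [[0.97, 0.243, 0.002], [0.243, -0.97, 0.0], [0.002, 0.0, -1.0]]
ft_force: [1.5, -0.1, 0.9]
grip_width: 0.0001
```

```bash
python3 - <<'E'
from h import *
st()
p=np.array(env.observe()["position"]); print(proj("side",p),proj("side",[p[0],p[1],0]))
b=env.get_image("side")
save("side","j",(100,200,260,360),6,b)
E
```

```text
t 7.8 pos [0.5364 0.2351 0.0411] yaw 14.09 F [ 1.5 -0.1  0.9] w 0.0001 q6 88.0
[[168.15495893 308.68800798]] [[176.16648758 308.89178276]]
```

View pics/j.png

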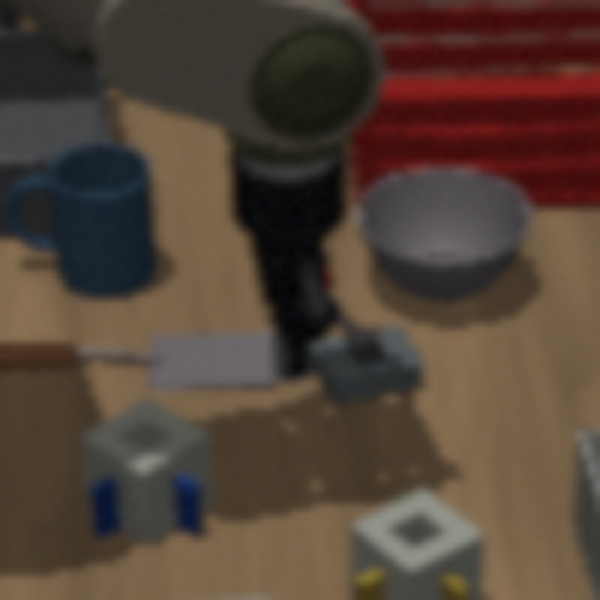

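Request:
move_arm(moves=[[0, 0, 10, 0], [0, 0, 20, 0], [0, 0, 26, 0], [0, 0, 26, 0]])

```text
time_s: 8.25
position: [0.5346, 0.2347, 0.0129]
tool_rot: [[0.97, 0.243, -0.002], [0.243, -0.97, -0.0], [-0.002, -0.0, -1.0]]
ft_force: [0.7, 0.4, 0.0]
grip_width: -0.0001
```

```bash
python3 - <<'E'
from h import *
st()
p=np.array(env.observe()["position"]); print(proj("side",p),proj("side",[p[0],p[1],0]))
b=env.get_image("side")
save("side","j2",(100,200,260,360),6,b)
E
```

```text
t 8.25 pos [0.5346 0.2347 0.0129] yaw 14.08 F [0.7 0.4 0. ] w -0.0001 q6 88.0
[[173.76225163 308.39801127]] [[176.25066645 308.46311744]]
```

View pics/j2.png

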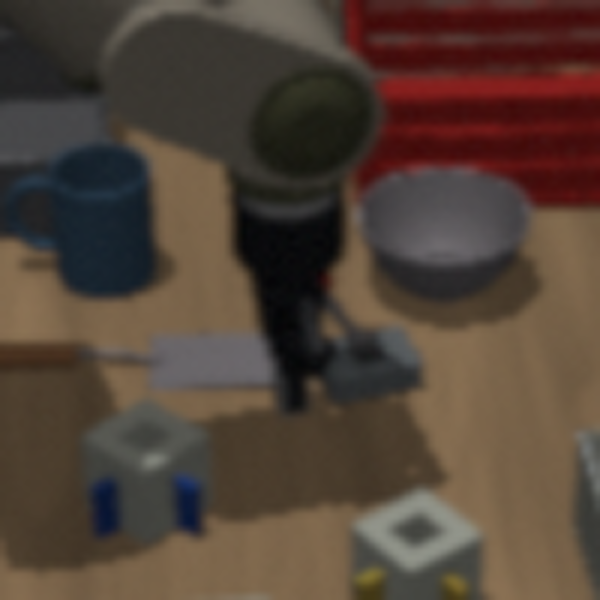

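Request:
move_arm(moves=[[0, 0, 5, 0], [0, 0, 10, 0], [0, 0, 12, 0], [0, 0, 12, 0]])

```text
time_s: 8.7
position: [0.535, 0.2348, 0.0017]
tool_rot: [[0.97, 0.243, -0.001], [0.243, -0.97, -0.0], [-0.001, -0.0, -1.0]]
ft_force: [-0.3, -0.5, 0.0]
grip_width: -0.0
```

Request:
move_arm(moves=[[0, 0, 3, 0], [0, 0, 5, 0], [0, 0, 6, 0], [0, 0, 6, 0]])

```text
time_s: 9.1
position: [0.5351, 0.2348, -0.0041]
tool_rot: [[0.97, 0.243, -0.0], [0.243, -0.97, -0.0], [-0.0, -0.0, -1.0]]
ft_force: [0.3, -0.3, -0.4]
grip_width: 0.0002
```

Request:
move_arm(moves=[[0, 0, 4, 0], [0, 0, 8, 0], [0, 0, 12, 0], [0, 0, 14, 0], [0, 0, 14, 0]])

```text
time_s: 9.6
position: [0.535, 0.2348, -0.0184]
tool_rot: [[0.97, 0.243, -0.001], [0.243, -0.97, -0.0], [-0.001, -0.0, -1.0]]
ft_force: [-0.4, 0.2, 0.3]
grip_width: 0.0003
```

Request:
move_arm(moves=[[0, 0, 2, 0], [0, 0, 4, 0], [0, 0, 5, 0], [0, 0, 5, 0]])

```text
time_s: 10.0
position: [0.5351, 0.2348, -0.0231]
tool_rot: [[0.97, 0.243, -0.0], [0.243, -0.97, -0.0], [-0.0, -0.0, -1.0]]
ft_force: [-0.0, -0.8, 0.5]
grip_width: -0.0
```

Request:
move_arm(moves=[[0, 0, 1, 0], [0, 0, 2, 0], [0, 0, 3, 0], [0, 0, 3, 0]])

```text
time_s: 10.4
position: [0.5351, 0.2348, -0.0261]
tool_rot: [[0.97, 0.243, -0.0], [0.243, -0.97, -0.0], [-0.0, -0.0, -1.0]]
ft_force: [0.2, 0.0, -0.1]
grip_width: 0.0002
```

Request:
move_arm(moves=[[0, 0, 1, 0], [0, 0, 2, 0], [0, 0, 3, 0], [0, 0, 3, 0]])

```text
time_s: 10.8
position: [0.5352, 0.2349, -0.0291]
tool_rot: [[0.97, 0.243, -0.0], [0.243, -0.97, -0.0], [-0.0, -0.0, -1.0]]
ft_force: [-0.2, -0.2, -1.6]
grip_width: 0.0004
```

```bash
python3 - <<'E'
from h import *
st()
p=np.array(env.observe()["position"]); print(proj("side",p),proj("side",[p[0],p[1],0]))
b=env.get_image("side")
save("side","j3",(100,200,260,360),6,b)
E
```

```text
t 10.8 pos [ 0.5352  0.2349 -0.0291] yaw 14.08 F [-0.2 -0.2 -1.6] w 0.0004 q6 88.0
[[181.76679659 308.74918188]] [[176.22293585 308.60547525]]
```

View pics/j3.png

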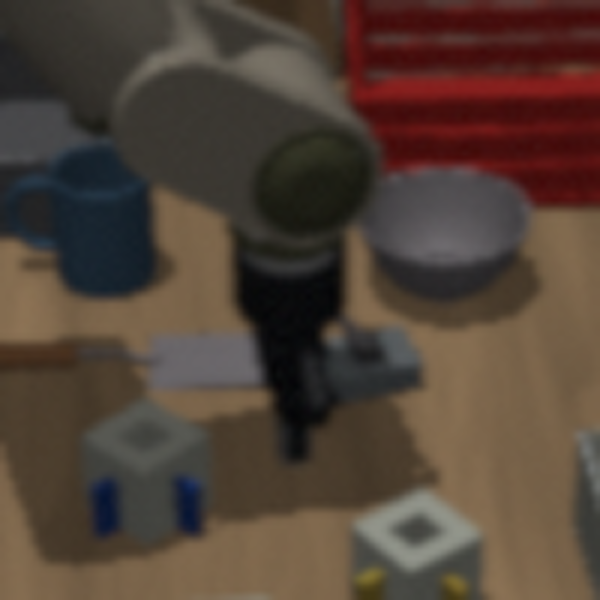

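Request:
move_arm(moves=[[0, 0, 1, 0], [0, 0, 2, 0], [0, 0, 2, 0]])

```text
time_s: 11.15
position: [0.5353, 0.2349, -0.0293]
tool_rot: [[0.97, 0.244, 0.001], [0.244, -0.97, 0.0], [0.001, 0.0, -1.0]]
ft_force: [-5.1, -1.6, 17.2]
grip_width: 0.0001
```

Request:
move_arm(moves=[[0, 0, 1, 0], [0, 0, 2, 0], [0, 0, 2, 0]])

```text
time_s: 11.45
position: [0.5354, 0.2349, -0.0294]
tool_rot: [[0.97, 0.244, 0.002], [0.244, -0.97, 0.0], [0.002, 0.0, -1.0]]
ft_force: [-10.7, -3.4, 34.9]
grip_width: 0.0
```

The reported TCP sits 29 mm below the real fingertips: they touched the table at a reported z of -0.029, and the images agree. I'll apply this offset from now on.

```bash
python3 - <<'E'
s=open("h.py").read()
s=s.replace("d=(np.array(p)-np.array(o[\"position\"]))","d=(np.array(p)-np.array(o[\"position\"])-[0,0,ZO])").replace("np.round(o[\"position\"],4)","np.round(np.array(o[\"position\"])+[0,0,ZO],4)")
open("h.py","w").write("ZO=.029\n"+s)
E
python3 - <<'E'
from h import *
st(); mv([.515,.303,.14],14);mv([.515,.303,.08],14);mv([.608,.326,.08],14)
E
```

```text
t 11.45 pos [ 5.354e-01  2.349e-01 -4.000e-04] yaw 14.11 F [-10.7  -3.4  34.9] w 0.0 q6 88.0
shift [  -2.9  -70.9 -140.4] spin 0.002 or -6.281 q6 now 88.0 q6 end~ 106.5 cur yaw 14.1
shift [ -3.  -71.  -80.4] spin 0.002 or -6.281 q6 now 88.0 q6 end~ 106.5 cur yaw 14.1
shift [ 92.8 -70.6 -80.2] spin 0.002 or -6.281 q6 now 88.0 q6 end~ 104.2 cur yaw 14.1
```

Request:
move_arm(moves=[[0, 0, -50, 0], [0, 0, -100, 0], [-3, 0, -144, 0], [-3, -35, -144, 0], [-3, -71, -144, 0], [-3, -71, -110, 0], [-3, -71, -84, 0], [-3, -71, -84, 0], [10, -71, -84, 0], [22, -71, -84, 0], [34, -71, -84, 0], [46, -71, -84, 0], [58, -71, -84, 0], [70, -71, -84, 0], [80, -71, -84, 0], [88, -71, -84, 0], [91, -71, -84, 0], [91, -71, -84, 0]])

```text
time_s: 13.25
position: [0.6066, 0.3259, 0.0515]
tool_rot: [[0.97, 0.243, 0.001], [0.243, -0.97, 0.0], [0.001, -0.0, -1.0]]
ft_force: [-0.1, -0.4, -0.3]
grip_width: -0.0002
```

```bash
python3 - <<'E'
from h import *
st()
save("side","k",(100,200,260,360),6)
E
```

```text
t 13.25 pos [0.6066 0.3259 0.0805] yaw 14.07 F [-0.1 -0.4 -0.3] w -0.0002 q6 94.3
```

View pics/k.png

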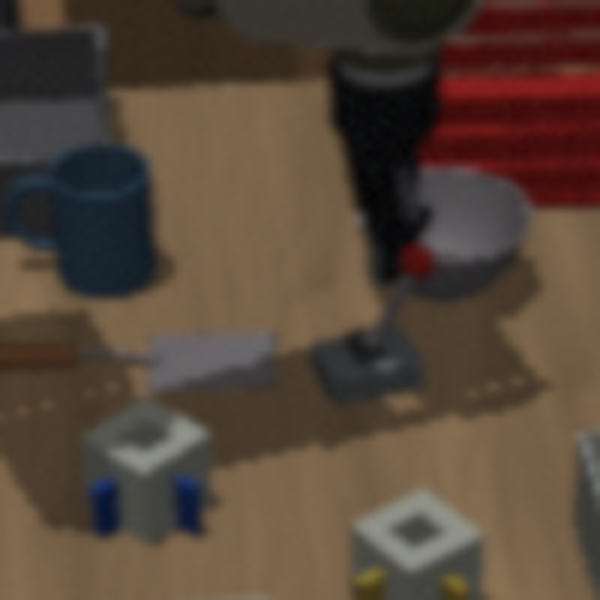

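Request:
move_arm(moves=[[3, 0, 0, 0], [6, 0, 0, 0], [8, 0, 0, 0], [8, 0, 0, 0]])

```text
time_s: 13.7
position: [0.6086, 0.3267, 0.0511]
tool_rot: [[0.97, 0.244, -0.013], [0.244, -0.97, -0.004], [-0.013, 0.001, -1.0]]
ft_force: [-24.8, -9.3, 12.8]
grip_width: -0.0002
```

```bash
python3 - <<'E'
from h import *
st()
im=env.get_image("side").astype(int)
m=(im[...,0]>70)&(im[...,0]>2.2*im[...,1]); m[:, :300]=0; m[:,345:]=0; m[:125]=0; m[160:]=0
n,l,s,ce=cv2.connectedComponentsWithStats(m.astype(np.uint8)); print([(s[i,4],ce[i][::-1].round(1)) for i in range(1,n)])
B=np.array([.558,.3155,0.094]); d=np.array([np.cos(np.radians(14)),np.sin(np.radians(14)),0])
for k in(.07,.076,.08,.085): print(k,proj("side",B+d*k))
E
```

```text
t 13.7 pos [0.6086 0.3267 0.0801] yaw 14.14 F [-24.8  -9.3  12.8] w -0.0002 q6 94.3
[(np.int32(30), array([126.8, 338.7])), (np.int32(10), array([142.5, 329.8]))]
0.07 [[142.86966131 328.11718766]]
0.076 [[142.60222239 329.46677393]]
0.08 [[142.42416406 330.36531581]]
0.085 [[142.20185421 331.48716569]]
```

```bash
python3 - <<'E'
from h import *
mv([.444,-.336,.20],-79)
E
```

```text
shift [-323.   602.5 -115. ] spin 1.626 or -4.658 q6 now 94.3 q6 end~ 131.9 cur yaw 14.1
```

Request:
move_arm(moves=[[-15, 0, 0, 0], [-20, 0, -40, 0], [-20, 0, -80, 0], [-20, 0, -115, 0], [-329, 602, -115, 1.62], [-329, 602, -115, 1.62], [-329, 602, -115, 1.62], [-329, 602, -115, 1.62], [-329, 602, -115, 1.62], [-329, 602, -115, 1.62], [-329, 602, -115, 1.62], [-329, 602, -115, 1.62], [-329, 602, -115, 1.62], [-329, 602, -115, 1.62], [-329, 602, -115, 1.62], [-329, 602, -115, 1.62], [-329, 602, -115, 1.62], [-329, 602, -115, 1.62], [-329, 602, -115, 1.62], [-329, 602, -115, 1.62]], grip=0)

```text
time_s: 15.75
position: [0.4412, -0.3361, 0.166]
tool_rot: [[0.194, -0.981, 0.0], [-0.981, -0.194, 0.0], [-0.0, -0.0, -1.0]]
ft_force: [0.7, 0.7, 0.3]
grip_width: 0.0852
```

```bash
python3 - <<'E'
from h import *
st(); mv([.444,-.336,.14],-79);mv([.444,-.336,.078],-79)
save("side","l",(200,310,240,350),6)
p=np.array(env.observe()["position"])+[0,0,ZO]; print(proj("side",p))
a=env.get_image("top"); b=env.get_image("side"); np.save("T1.npy",a);np.save("S1.npy",b)
save("top","l2",(190,260,190,260),5,a)
E
```

```text
t 15.75 pos [ 0.4412 -0.3361  0.195 ] yaw -78.79 F [0.7 0.7 0.3] w 0.0852 q6 119.2
shift [ 0.5 -2.8 55. ] spin 0.004 or -6.279 q6 now 119.2 q6 end~ 131.9 cur yaw -78.8
shift [  0.5  -2.8 117. ] spin 0.004 or -6.279 q6 now 119.2 q6 end~ 131.9 cur yaw -78.8
[[243.05732027 289.68680463]]
```

View pics/l.png

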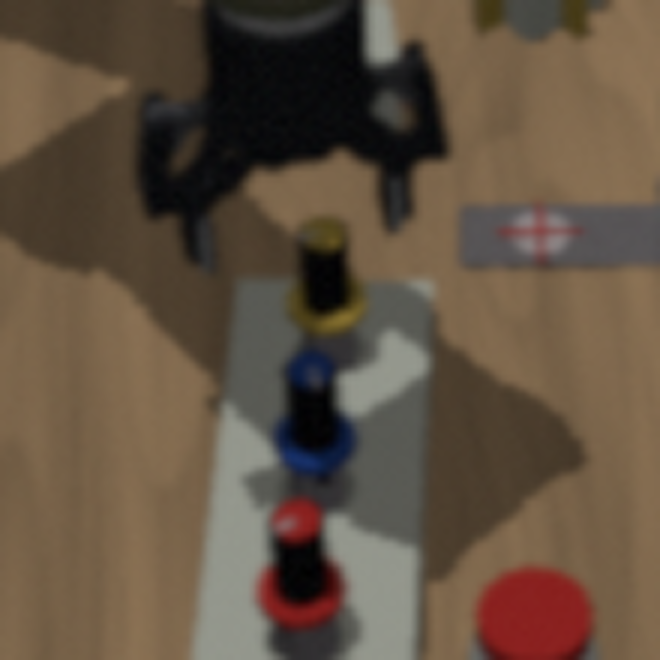

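View pics/l2.png

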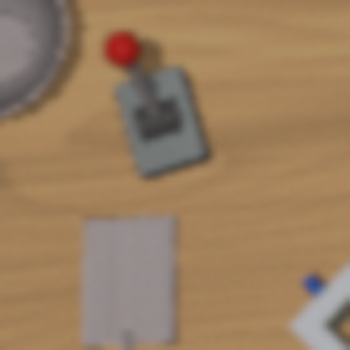

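The lever is on: the ball is at the upper side in the top view. The open fingertips sit over the blue spindle where the projection puts them, so I'll descend and grip.

Request:
move_arm(moves=[[0, -3, 40, 0], [0, -3, 80, 0], [0, -3, 105, 0], [0, -3, 117, 0], [0, -3, 117, 0]])

```text
time_s: 16.4
position: [0.4443, -0.3346, 0.0483]
tool_rot: [[0.196, -0.981, -0.001], [-0.981, -0.196, 0.002], [-0.002, 0.001, -1.0]]
ft_force: [-0.8, -0.2, 1.0]
grip_width: 0.0855
```

```bash
python3 - <<'E'
from h import *
st()
save("side","m",(200,310,240,350),6)
E
```

```text
t 16.4 pos [ 0.4443 -0.3346  0.0773] yaw -78.67 F [-0.8 -0.2  1. ] w 0.0855 q6 119.5
```

View pics/m.png

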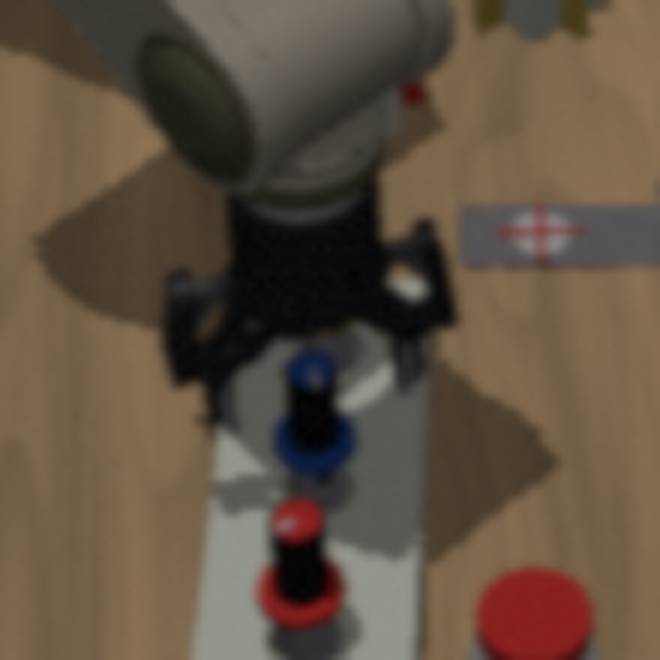

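Request:
move_arm(moves=[[0, 0, 0, 0], [0, 0, 0, 0], [0, 0, 0, 0], [0, 0, 0, 0], [0, 0, 0, 0], [0, 0, 0, 0], [0, 0, 0, 0], [0, 0, 0, 0]], grip=1, grip_force=60)

```text
time_s: 17.25
position: [0.4441, -0.3359, 0.0497]
tool_rot: [[0.195, -0.981, -0.0], [-0.981, -0.195, -0.001], [0.001, 0.0, -1.0]]
ft_force: [-2.5, -0.2, 4.9]
grip_width: 0.027
```

Request:
move_arm(moves=[[0, 0, -10, 0], [0, 0, -40, 0], [0, 0, -80, 0], [0, 0, -125, 0], [0, 0, -125, 0]])

```text
time_s: 17.75
position: [0.446, -0.3372, 0.1803]
tool_rot: [[0.196, -0.981, 0.008], [-0.981, -0.196, -0.008], [0.01, -0.006, -1.0]]
ft_force: [0.0, -0.2, -3.2]
grip_width: 0.0266
```

```bash
python3 - <<'E'
from h import *
st()
save("side","n",(180,310,240,350),6)
E
```

```text
t 17.75 pos [ 0.446  -0.3372  0.2093] yaw -78.72 F [ 0.  -0.2 -3.2] w 0.0266 q6 119.5
```

View pics/n.png

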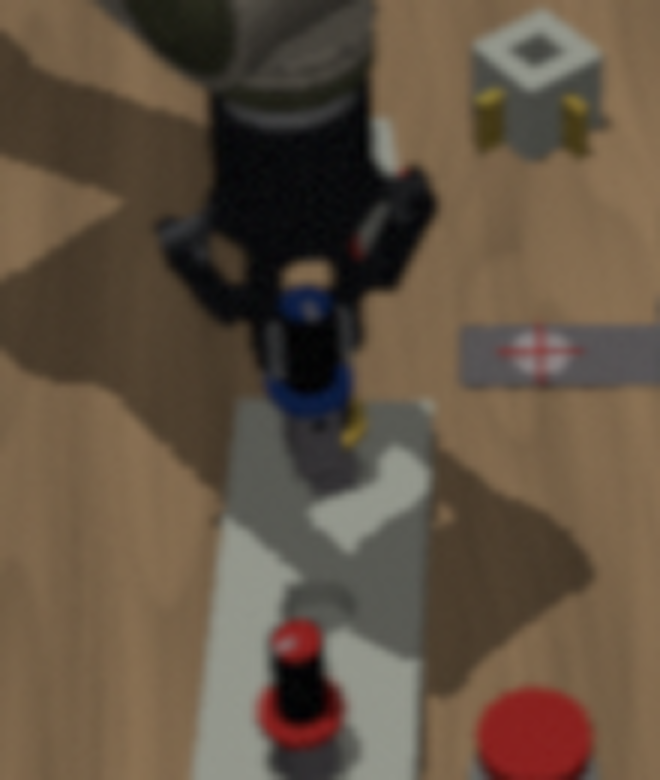

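```bash
python3 - <<'E'
from h import *
for z in (.253,.228,.200,.197,.141): print(z,proj("side",[.446,-.337,z]))
save("side","n2",(220,270,275,325),12)
st()
E
```

```text
0.253 [[229.085427  290.3798196]]
0.228 [[235.33798674 290.76942175]]
0.2 [[242.17069148 291.1951732 ]]
0.197 [[242.89237659 291.240142  ]]
0.141 [[256.00902984 292.05745146]]
t 17.85 pos [ 0.4442 -0.3354  0.2035] yaw -78.73 F [ 0.9  0.6 -2.9] w 0.0271 q6 119.5
```

View pics/n2.png

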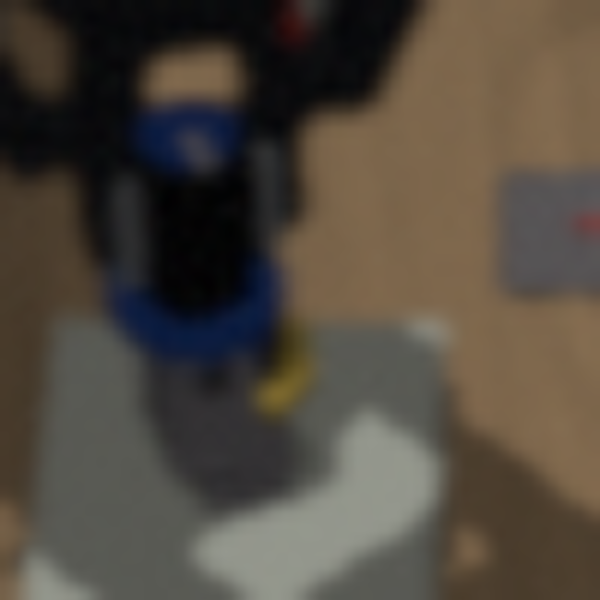

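```bash
python3 - <<'E'
from h import *
mv([.5833,-.136,.20],-7)
E
```

```text
shift [-168.4 -175.3    3.5] spin -1.252 or 5.031 q6 now 119.5 q6 end~ 83.9 cur yaw -78.7
```

Request:
move_arm(moves=[[-168, -175, 3, -1.25], [-168, -175, 3, -1.25], [-168, -175, 3, -1.25], [-168, -175, 3, -1.25], [-168, -175, 3, -1.25], [-168, -175, 3, -1.25], [-168, -175, 3, -1.25], [-168, -175, 3, -1.25], [-168, -175, 3, -1.25], [-168, -175, 3, -1.25], [-168, -175, 3, -1.25], [-168, -175, 3, -1.25]])

```text
time_s: 19.05
position: [0.5828, -0.1365, 0.1703]
tool_rot: [[0.992, -0.125, -0.001], [-0.125, -0.992, 0.001], [-0.001, -0.0, -1.0]]
ft_force: [-0.4, -1.0, -1.4]
grip_width: 0.0267
```

```bash
python3 - <<'E'
from h import *
st(); np.save("e0.npy",env.get_image("side")); save("side","o",(180,260,300,380),8,np.load("e0.npy"))
save("top","o2")
E
```

```text
t 19.05 pos [ 0.5828 -0.1365  0.1993] yaw -7.19 F [-0.4 -1.  -1.4] w 0.0267 q6 72.7
```

View pics/o.png

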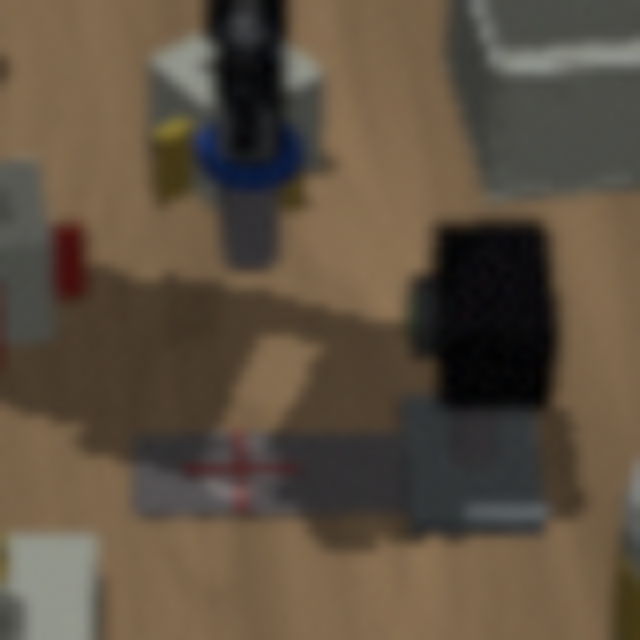

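View pics/o2.png

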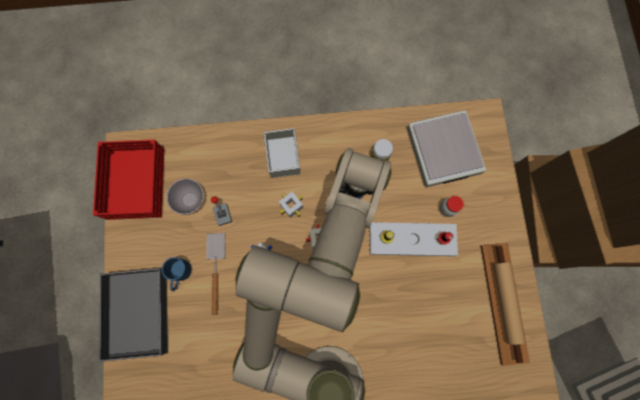

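Request:
move_arm(moves=[[0, 0, 0, 0.15], [0, 0, 0, 0.3], [0, 0, 0, 0.45], [0, 0, 0, 0.6], [0, 0, 0, 0.7], [0, 0, 0, 0.7], [0, 0, 0, 0.7]])

```text
time_s: 19.85
position: [0.583, -0.1366, 0.171]
tool_rot: [[0.681, -0.732, -0.0], [-0.732, -0.681, 0.0], [-0.0, 0.0, -1.0]]
ft_force: [0.3, -0.2, -2.6]
grip_width: 0.027
```

```bash
python3 - <<'E'
from h import *
st(); np.save("e1.npy",env.get_image("side"))
E
```

```text
t 19.85 pos [ 0.583  -0.1366  0.2   ] yaw -47.08 F [ 0.3 -0.2 -2.6] w 0.027 q6 112.6
```

Request:
move_arm(moves=[[0, 0, 0, 0.15], [0, 0, 0, 0.3], [0, 0, 0, 0.45], [0, 0, 0, 0.6], [0, 0, 0, 0.75], [0, 0, 0, 0.85], [0, 0, 0, 0.85], [0, 0, 0, 0.85]])

```text
time_s: 20.7
position: [0.5831, -0.1366, 0.171]
tool_rot: [[-0.1, -0.995, 0.0], [-0.995, 0.1, -0.0], [-0.0, -0.0, -1.0]]
ft_force: [0.9, -0.6, -2.2]
grip_width: 0.0265
```

```bash
python3 - <<'E'
from h import *
st(); np.save("e2.npy",env.get_image("side"))
for i in range(3): save("side",f"p{i}",(195,225,315,350),8,np.load(f"e{i}.npy"))
cv2.imwrite("pics/p.png",np.hstack([cv2.imread(f"pics/p{i}.png") for i in range(3)]))
E
```

```text
t 20.7 pos [ 0.5831 -0.1366  0.2   ] yaw -95.71 F [ 0.9 -0.6 -2.2] w 0.0265 q6 161.2
```

View pics/p.png

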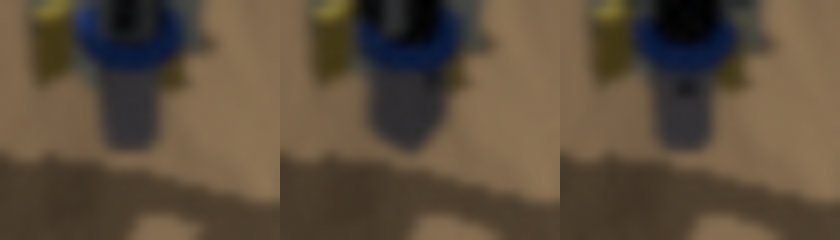

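```bash
cat > stem.py <<'E'
from fit import *
def labels_stem(c,x,y,zf,yaw,box,two=False):
    h,w=box[1]-box[0],box[3]-box[2]; m=np.zeros((h*SS,w*SS),np.uint8)
    u=np.array([np.cos(yaw),np.sin(yaw),0]);v=np.array([-u[1],u[0],0]);k=np.array([0,0,1.]);o=np.array([x,y,zf])
    Cm=K[c][3]; cam=-Cm[:3,:3].T@Cm[:3,3]
    L=[2,3]; i=0
    faces=[(u,v,1),(-u,-v,2),(v,-u,0),(-v,u,0)]
    for a,b,d in faces:
        if a@(cam-o-a*.012)>0:
            lab=L[min(i,1)]; i+=1
            poly(m,c,np.array([o+a*.0075+b*.0075*s for s in(-1,1)]+[o+a*.012+b*.012*s+k*.01 for s in(1,-1)]),box,lab)
            poly(m,c,np.array([o+a*.012+b*.012*s+k*z for s in(-1,1) for z in(.01,.056)]),box,lab)
            offs=[0] if d==1 else ([-.005,.005] if d==2 else [])
            for of in offs:
                t=np.linspace(0,2*np.pi,16,endpoint=False)
                poly(m,c,np.array([o+a*.0121+b*(of+.0028*np.cos(q))+k*(.04+.0028*np.sin(q)) for q in t]),box,5)
    poly(m,c,np.vstack([circ(x,y,zf+.056,.022),circ(x,y,zf+.062,.022)]),box,4)
    return m
def cost_stem(p,ims,full=False):
    # p: delta, dx,dy(m), ; ims: list (im, x,y,zf,toolyaw)
    tot=0; R=[]
    for im,x,y,zf,ty in ims:
        rc=proj("side",[x,y,zf+.025])[0]; box=[int(rc[0]-6),int(rc[0]+11),int(rc[1]-11),int(rc[1]+12)]
        m=labels_stem("side",x+p[1],y+p[2],zf,ty+p[0],box)
        A=soft(m,6,.7); h,w=A.shape[:2]; rr,cc=np.mgrid[0:h,0:w]
        cols=[A[...,0],A[...,0]*rr/h,A[...,0]*cc/w]+[A[...,i] for i in range(1,6)]
        A=np.stack(cols,-1).reshape(-1,8); B=im[box[0]:box[1],box[2]:box[3]].reshape(-1,3).astype(float)
        # regularise: faces toward 75, dot toward 10
        prior=np.zeros((8,3)); prior[7]=10; prior[4]=prior[5]=75; W=np.diag([1e-3]*4+[.5,.5,1e-3,5.])
        X=np.linalg.solve(A.T@A+W,A.T@B+W@prior); r=B-A@X; R.append(r.reshape(h,w,3)); tot+=(np.abs(r)/(1+np.abs(r)/30)).mean()
    return tot if not full else R
def fitstem(ims,d0s):
    out=[]
    for d in d0s:
        d=np.radians(d)
        r=minimize(cost_stem,[d,0,0],args=(ims,),method="Nelder-Mead",options=dict(initial_simplex=np.array([[d,0,0],[d+.2,0,0],[d,.003,0],[d,0,.003]]),xatol=1e-4,fatol=1e-4))
        out.append((round(r.fun,3),round(np.degrees(r.x[0]),1),*(r.x[1:]*1000).round(1)))
    return sorted(out)
E
python3 - <<'E'
from stem import *
Y=[-7.19,-47.08,-95.71]
ims=[(np.load(f"e{i}.npy"),.583,-.1366,.2-.0707,np.radians(Y[i])) for i in range(3)]
for s in (ims,ims[:1],ims[1:2],ims[2:]):
    print([tuple(map(float,z)) for z in fitstem(s,[-12,0,12])])
E
```

```text
[(18.134, -7.0, 1.9, -0.6), (18.242, 4.1, 1.3, -0.2), (18.279, 5.8, 1.7, -0.2)]
[(5.869, -9.3, 3.1, -0.3), (5.908, 4.7, 1.6, -0.5), (5.928, 11.1, 1.4, -0.2)]
[(5.596, 9.9, 2.4, 0.5), (5.596, 11.4, 2.4, 0.2), (5.69, 3.1, 2.0, 0.3)]
[(6.217, -5.9, 0.6, -1.2), (6.242, 0.7, -1.1, -0.6), (6.264, 2.1, -0.5, -0.2)]
```

```bash
python3 - <<'E'
from h import *
for z in (.15,.206): print(proj("side",[.575,-.44,z]))
S=np.load("S1.npy"); save("side","q",(220,300,320,400),5,S)
mv([.575,-.44,.2207],-115); mv([.575,-.44,.2207],-70)
E
```

```text
[[277.05024747 338.86800783]]
[[263.76818402 339.27233581]]
shift [302.7 -22.4 -20.7] spin 0.336 or -5.947 q6 now 161.2 q6 end~ 167.6 cur yaw -95.7
shift [302.7 -22.4 -20.7] spin -0.449 or 5.834 q6 now 161.2 q6 end~ 122.6 cur yaw -95.7
```

View pics/q.png

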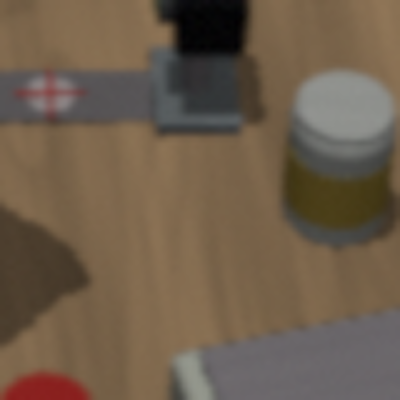

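```bash
python3 - <<'E'
from h import *
mv([.59,-.43,.2207],-99)
E
```

```text
shift [291.2 -36.3 -20.7] spin 0.057 or -6.226 q6 now 161.2 q6 end~ 152.9 cur yaw -95.7
```

Request:
move_arm(moves=[[50, -8, -20, 0.05], [100, -16, -20, 0.05], [150, -24, -20, 0.05], [200, -32, -20, 0.05], [250, -36, -20, 0.05], [291, -36, -20, 0.05], [291, -36, -20, 0.05], [291, -36, -20, 0.05], [291, -36, -20, 0.05]])

```text
time_s: 21.65
position: [0.5891, -0.4288, 0.1911]
tool_rot: [[-0.151, -0.989, 0.0], [-0.989, 0.151, 0.0], [-0.0, 0.0, -1.0]]
ft_force: [0.9, -1.2, -1.6]
grip_width: 0.0267
```

```bash
cat >> h.py <<'E'
def shot(tag):
    import pickle
    o=env.observe(); R=np.array(o["tool_rot"]); im=env.get_image("side")
    pickle.dump((im,np.array(o["position"])+[0,0,ZO],np.arctan2(R[1,0],R[0,0])),open(f"shot_{tag}.pkl","wb"))
E
python3 - <<'E'
from h import *
st(); shot("b0")
E
```

```text
t 21.65 pos [ 0.5891 -0.4288  0.2201] yaw -98.67 F [ 0.9 -1.2 -1.6] w 0.0267 q6 143.3
```

Request:
move_arm(moves=[[0, 0, 0, -0.15], [0, 0, 0, -0.3], [0, 0, 0, -0.35], [0, 0, 0, -0.35], [0, 0, 0, -0.35]])

```text
time_s: 22.2
position: [0.5892, -0.4289, 0.1915]
tool_rot: [[0.195, -0.981, 0.0], [-0.981, -0.195, -0.0], [0.0, -0.0, -1.0]]
ft_force: [-0.5, 0.4, -2.4]
grip_width: 0.0267
```

```bash
python3 - <<'E'
from h import *
st(); shot("b1")
E
```

```text
t 22.2 pos [ 0.5892 -0.4289  0.2205] yaw -78.75 F [-0.5  0.4 -2.4] w 0.0267 q6 123.4
```

Request:
move_arm(moves=[[0, 0, 0, -0.15], [0, 0, 0, -0.3], [0, 0, 0, -0.45], [0, 0, 0, -0.45], [0, 0, 0, -0.45]])

```text
time_s: 22.75
position: [0.5889, -0.4296, 0.1911]
tool_rot: [[0.599, -0.801, 0.0], [-0.801, -0.599, -0.0], [0.0, -0.0, -1.0]]
ft_force: [0.3, 0.2, -3.2]
grip_width: 0.0268
```

```bash
python3 - <<'E'
from h import *
st(); shot("b2")
E
```

```text
t 22.75 pos [ 0.5889 -0.4296  0.2201] yaw -53.2 F [ 0.3  0.2 -3.2] w 0.0268 q6 97.8
```

Request:
move_arm(moves=[[0, 0, 0, -0.15], [0, 0, 0, -0.3], [0, 0, 0, -0.35], [0, 0, 0, -0.35], [0, 0, 0, -0.35]])

```text
time_s: 23.3
position: [0.5888, -0.4298, 0.191]
tool_rot: [[0.838, -0.546, 0.0], [-0.546, -0.838, -0.0], [0.0, -0.0, -1.0]]
ft_force: [0.8, -0.3, -2.7]
grip_width: 0.027
```

```bash
python3 - <<'E'
from h import *
import pickle
st(); shot("b3")
for i in range(4):
    im,p,y=pickle.load(open(f"shot_b{i}.pkl","rb")); save("side",f"r{i}",(250,290,325,362),8,im)
    print(p,np.degrees(y),proj("side",p-[0,0,.0707]))
a=[cv2.imread(f"pics/r{i}.png") for i in range(4)]
cv2.imwrite("pics/r.png",np.vstack([np.hstack(a[:2]),np.hstack(a[2:])]))
E
```

```text
t 23.3 pos [ 0.5888 -0.4298  0.22  ] yaw -33.08 F [ 0.8 -0.3 -2.7] w 0.027 q6 77.7
[ 0.58911626 -0.42884931  0.22011981] -98.67173876140006 [[273.82849559 343.26694219]]
[ 0.5892013  -0.42891991  0.22046873] -78.7474051699203 [[273.76446262 343.30263109]]
[ 0.58889284 -0.42959837  0.22008989] -53.20143541331677 [[274.04018368 343.22318924]]
[ 0.58883742 -0.42975527  0.22004032] -33.08128557965442 [[274.09476583 343.21065118]]
```

View pics/r.png

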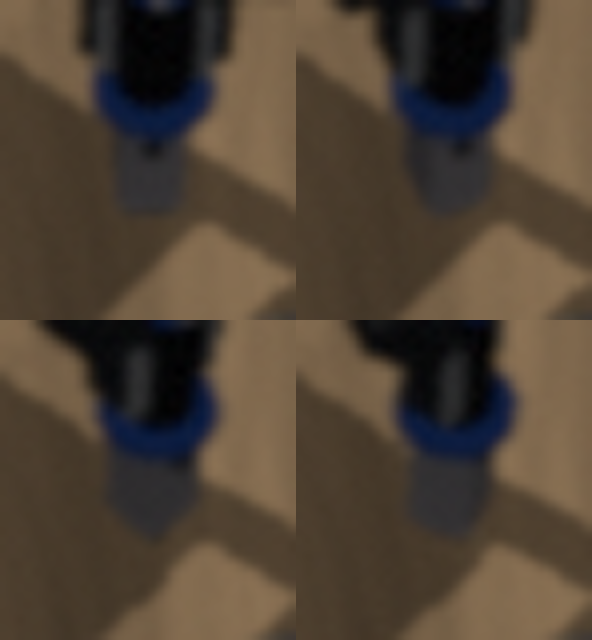

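```bash
cat > stem2.py <<'E'
from stem import *
import pickle
def load(tags): return [pickle.load(open(f"shot_{t}.pkl","rb")) for t in tags]
def prep(shots,h=.0707):
    out=[]
    for im,p,y in shots:
        x,yy,zf=p[0],p[1],p[2]-h
        r1=proj("side",[x,yy-.012,zf])[0]; r0=proj("side",[x,yy-.022,zf+.056])[0]
        box=[int(np.ceil(r0[0]))+1,int(r1[0])+5,int(r1[1])-9,int(r1[1])+10]
        b=im[box[0]:box[1],box[2]:box[3]].astype(float)+3
        out.append((np.log(b[...,0]/b[...,2]),b.sum(-1),x,yy,zf,y,box))
    return out
def res2(p,data,wd=1.0,full=False):
    tot=0
    for f,lum,x,y,zf,ty,box in data:
        m=labels_stem("side",x+p[1],y+p[2],zf,ty+p[0],box)
        s=soft(np.isin(m,[2,3,5]).astype(np.uint8),2,.7)[...,1]
        h,w=s.shape; rr,cc=np.mgrid[0:h,0:w]
        A=np.stack([s,1-s,(1-s)*cc/w,(1-s)*rr/h],-1).reshape(-1,4); B=f.ravel()
        X=np.linalg.lstsq(A,B,rcond=None)[0]; r=(B-A@X)/.1; tot+=np.mean(np.log1p(r**2))
        if wd and (m==5).any():
            d=soft((m==5).astype(np.uint8),2,.7)[...,1]; k=s>.95
            if d[k].sum()>.2:
                A=np.stack([d[k],np.ones(k.sum()),cc[k]/w,rr[k]/h],-1); X=np.linalg.lstsq(A,lum[k],rcond=None)[0]
                r=lum[k]-A@X; v=lum[k]-lum[k].mean(); tot+=wd*.3*np.mean(r**2)/np.mean(v**2)
    return tot
def scan(data,degs=np.arange(-24,25,2)):
    out=[]
    for d in degs:
        r=minimize(lambda q:res2([np.radians(d),q[0],q[1]],data),[0,0],method="Nelder-Mead",options=dict(initial_simplex=np.array([[0,0],[.002,0],[0,.002]]),xatol=1e-4,fatol=1e-4,maxiter=40))
        out.append((r.fun,d,*(r.x*1000)))
    return out
E
python3 - <<'E'
from stem2 import *
D=prep(load(["b0","b1","b2","b3"]))
for n,s in (("all",D),("b0",D[:1]),("b1",D[1:2]),("b2",D[2:3]),("b3",D[3:])):
    o=scan(s,np.arange(-20,21,4)); print(n," ".join(f"{b:.0f}:{a:.3f}" for a,b,*_ in o)); 
    m=min(o); print("  best",np.round(m,2))
E
```

```text
all -20:0.918 -16:0.994 -12:0.779 -8:0.623 -4:0.478 0:0.405 4:0.397 8:0.444 12:0.538 16:0.680 20:0.744
  best [ 0.4   4.   -0.04 -0.3 ]
b0 -20:0.239 -16:0.208 -12:0.176 -8:0.126 -4:0.080 0:0.062 4:0.061 8:0.084 12:0.118 16:0.165 20:0.236
  best [ 0.06  4.   -0.72 -1.29]
b1 -20:0.281 -16:0.239 -12:0.197 -8:0.113 -4:0.100 0:0.087 4:0.086 8:0.108 12:0.135 16:0.170 20:0.165
  best [ 0.09  4.    0.06 -1.32]
b2 -20:0.264 -16:0.251 -12:0.119 -8:0.114 -4:0.097 0:0.078 4:0.068 8:0.063 12:0.070 16:0.078 20:0.088
  best [ 0.06  8.    0.75 -0.66]
b3 -20:0.211 -16:0.194 -12:0.175 -8:0.148 -4:0.108 0:0.078 4:0.053 8:0.038 12:0.037 16:0.051 20:0.083
  best [ 0.04 12.    0.96 -0.39]
```

```bash
python3 - <<'E'
from h import *
mv([.5833,-.136,.1257],-8)
E
```

```text
shift [-164.8 -243.2   94.3] spin -0.437 or 5.846 q6 now 77.7 q6 end~ 84.9 cur yaw -33.1
```

Request:
move_arm(moves=[[-28, -41, 0, -0.15], [-56, -82, 0, -0.3], [-84, -123, 0, -0.437], [-112, -164, 0, -0.437], [-140, -205, 0, -0.437], [-165, -243, 0, -0.437], [-165, -243, 30, -0.437], [-165, -243, 60, -0.437], [-165, -243, 85, -0.437], [-165, -243, 94, -0.437], [-165, -243, 94, -0.437], [-165, -243, 94, -0.437]])

```text
time_s: 24.55
position: [0.583, -0.1365, 0.0983]
tool_rot: [[0.991, -0.137, 0.002], [-0.137, -0.991, -0.001], [0.002, 0.001, -1.0]]
ft_force: [0.6, 0.2, -1.9]
grip_width: 0.0266
```

```bash
python3 - <<'E'
from h import *
st(); save("side","s",(190,260,310,390),8)
D=np.radians(-5.1); l=np.array([.5833,-.136,.095])+.06*0
print("dot",proj("side",[.5833+.012*np.cos(D),-.136+.012*np.sin(D),.095]),"lens",proj("side",[.5833+.072*np.cos(D),-.136+.072*np.sin(D),.095]))
E
```

```text
t 24.55 pos [ 0.583  -0.1365  0.1273] yaw -7.9 F [ 0.6  0.2 -1.9] w 0.0266 q6 73.4
dot [[219.10170774 333.60309456]] lens [[218.98750087 351.16024396]]
```

View pics/s.png

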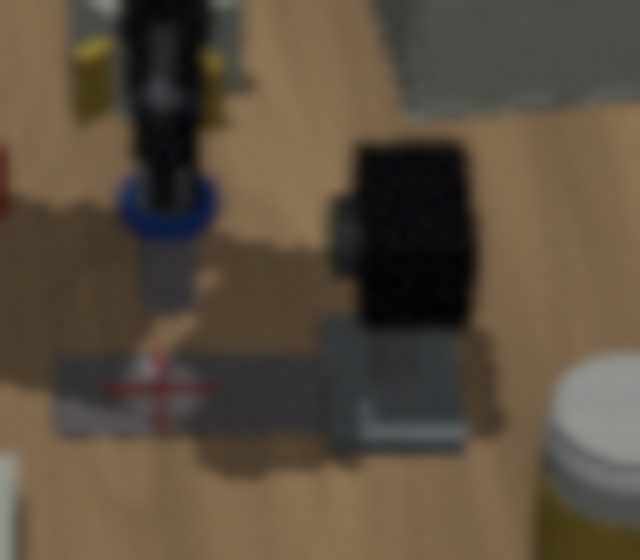

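Request:
move_arm(moves=[[0, 0, 1, 0], [0, 0, 1, 0], [0, 0, 1, 0], [0, 0, 1, 0], [0, 0, 1, 0], [0, 0, 1, 0], [0, 0, 1, 0], [0, 0, 1, 0], [0, 0, 1, 0], [0, 0, 1, 0], [0, 0, 1, 0], [0, 0, 1, 0], [0, 0, 1, 0], [0, 0, 1, 0]])

```text
time_s: 26.0
position: [0.5823, -0.1361, 0.096]
tool_rot: [[0.991, -0.137, -0.0], [-0.137, -0.991, 0.0], [-0.0, -0.0, -1.0]]
ft_force: [0.1, 0.4, -2.6]
grip_width: 0.0266
```

Request:
move_arm(moves=[[0, 0, 0, -0.15], [0, 0, 0, -0.3], [0, 0, 0, -0.45], [0, 0, 0, -0.6], [0, 0, 0, -0.75], [0, 0, 0, -0.9], [0, 0, 0, -1.05], [0, 0, 0, -1.2], [0, 0, 0, -1.35], [0, 0, 0, -1.5], [0, 0, 0, -1.57], [0, 0, 0, -1.57]])

```text
time_s: 27.2
position: [0.5823, -0.1361, 0.096]
tool_rot: [[0.137, 0.991, 0.0], [0.991, -0.137, 0.0], [0.0, 0.0, -1.0]]
ft_force: [0.3, -0.3, -3.1]
grip_width: 0.0263
```

Request:
move_arm(moves=[[0, 0, 0, -0.15], [0, 0, 0, -0.3], [0, 0, 0, -0.45], [0, 0, 0, -0.6], [0, 0, 0, -0.75], [0, 0, 0, -0.9], [0, 0, 0, -1.05], [0, 0, 0, -1.2], [0, 0, 0, -1.35], [0, 0, 0, -1.5], [0, 0, 0, -1.57], [0, 0, 0, -1.57]])

```text
time_s: 28.4
position: [0.5823, -0.1361, 0.096]
tool_rot: [[-0.99, 0.14, 0.0], [0.14, 0.99, -0.0], [-0.0, -0.0, -1.0]]
ft_force: [-0.3, -0.9, -2.4]
grip_width: 0.0266
```

```bash
python3 - <<'E'
from h import *
st(); mv([.5833,-.136,.1257],172)
E
```

```text
t 28.4 pos [ 0.5823 -0.1361  0.125 ] yaw 171.96 F [-0.3 -0.9 -2.4] w 0.0266 q6 -106.5
shift [-1.   0.3 -0.7] spin -0.001 or 6.283 q6 now -106.5 q6 end~ -95.1 cur yaw 172.0
```

Request:
move_arm(moves=[[-1, 0, 0, 0], [-1, 0, 0, 0], [-1, 0, 0, 0], [-1, 0, 0, 0], [-1, 0, 0, 0], [-1, 0, 0, 0], [-1, 0, 0, 0], [-1, 0, 0, 0], [-1, 0, 0, 0], [-1, 0, 0, 0], [-1, 0, 0, 0], [-1, 0, 0, 0], [-1, 0, 0, 0], [-1, 0, 0, 0]])

```text
time_s: 29.8
position: [0.5833, -0.1362, 0.096]
tool_rot: [[-0.99, 0.138, -0.0], [0.138, 0.99, 0.0], [0.0, 0.0, -1.0]]
ft_force: [0.3, 0.2, -3.1]
grip_width: 0.0266
```

```bash
python3 - <<'E'
from wheel import *
st()
a=env.get_image("top");b=env.get_image("side")
save("side","u",(160,260,250,380),6,b); save("top","u2",(180,280,230,360),6,a)
for n,g in (("blue",(.4347,.1933)),("red",(.4765,-.012)),("yellow",(.6033,.0768))):
  for c,im in (("top",a),("side",b)): print(n,c,[tuple(map(float,z)) for z in fitwheel(c,im,g)[:1]])
E
```

```text
t 29.8 pos [ 0.5833 -0.1362  0.125 ] yaw 172.05 F [ 0.3  0.2 -3.1] w 0.0266 q6 -106.5
blue top [(8.93, 0.4175, 0.1964, 25.9)]
blue side [(9.23, 0.4375, 0.1298, 84.8)]
red top [(10.32, 0.4433, 0.0221, 52.0)]
red side [(7.59, 0.4752, -0.0129, 2.6)]
yellow top [(4.64, 0.6038, 0.0774, 33.3)]
yellow side [(12.12, 0.6159, 0.1446, 37.8)]
```

View pics/u.png

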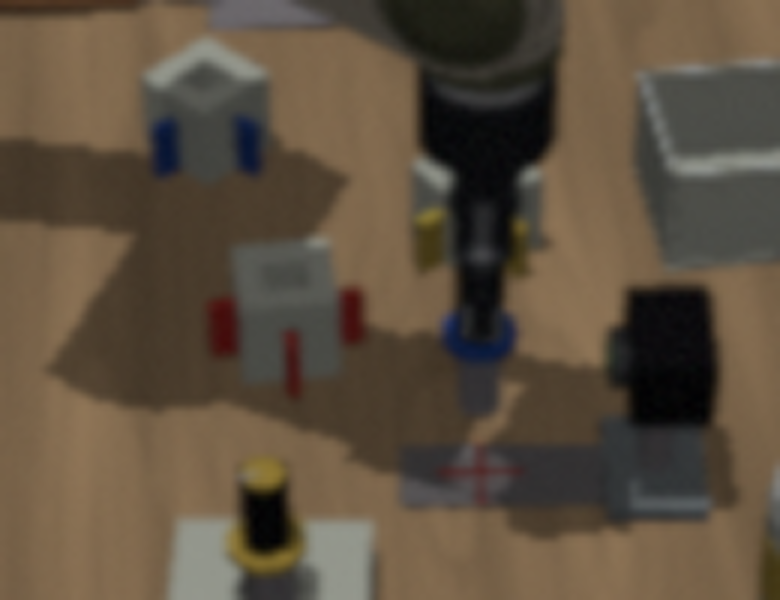

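View pics/u2.png

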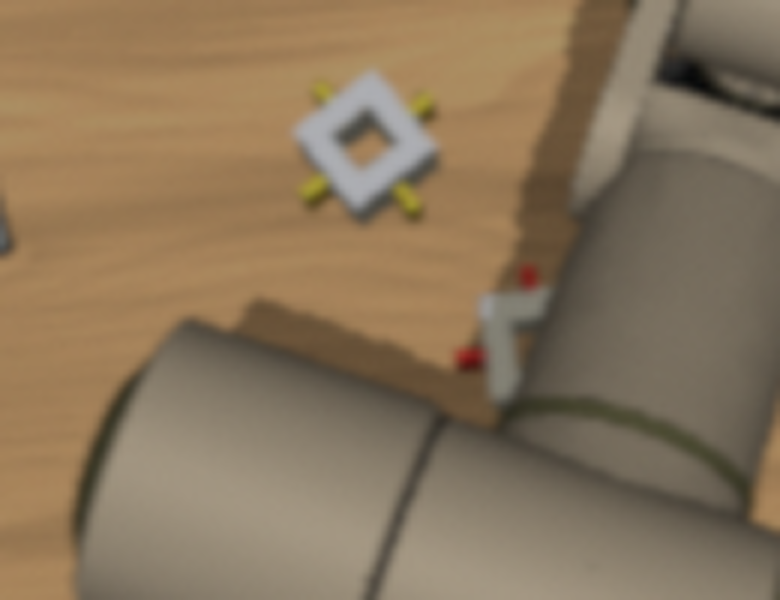

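```bash
python3 - <<'E'
from h import *
print(proj("side",[[.4347,.1933,.06],[.4765,-.012,.06],[.6033,.0768,.06]]))
mv([.4347,.1933,.20],128.5)
E
```

```text
[[172.06945212 283.78452132]
 [205.1829805  297.18653596]
 [187.81016043 329.19887978]]
shift [192.8 305.8 -75. ] spin 0.76 or -5.523 q6 now -106.5 q6 end~ -14.5 cur yaw 172.0
```

Request:
move_arm(moves=[[0, 0, -30, 0], [0, 0, -75, 0.1], [30, 48, -75, 0.25], [60, 95, -75, 0.4], [90, 143, -75, 0.55], [120, 190, -75, 0.7], [150, 238, -75, 0.76], [180, 286, -75, 0.76], [193, 306, -75, 0.76], [193, 306, -75, 0.76], [193, 306, -75, 0.76], [193, 306, -75, 0.76]])

```text
time_s: 31.1
position: [0.4347, 0.1933, 0.1711]
tool_rot: [[-0.623, 0.782, 0.0], [0.782, 0.623, -0.0], [-0.001, 0.0, -1.0]]
ft_force: [0.2, -0.1, -1.1]
grip_width: 0.0265
```

```bash
python3 - <<'E'
from wheel import *
st()
a=env.get_image("top");b=env.get_image("side")
save("side","v",(120,210,240,330),7,b); save("top","v2",(210,290,220,320),5,a)
print([tuple(map(float,z)) for z in fitwheel("side",b,(.4347,.1933))[:2]])
print(proj("side",[[.4347,.1933,.06],[.4347,.1933,.13],[.4347,.1933,.19]]))
E
```

```text
t 31.1 pos [0.4347 0.1933 0.2001] yaw 128.53 F [ 0.2 -0.1 -1.1] w 0.0265 q6 -28.8
[(9.32, 0.4333, 0.1912, 42.4), (9.32, 0.4337, 0.1904, 42.2)]
[[172.06945212 283.78452132]
 [157.60772376 282.80951332]
 [144.64104096 281.93530113]]
```

View pics/v.png

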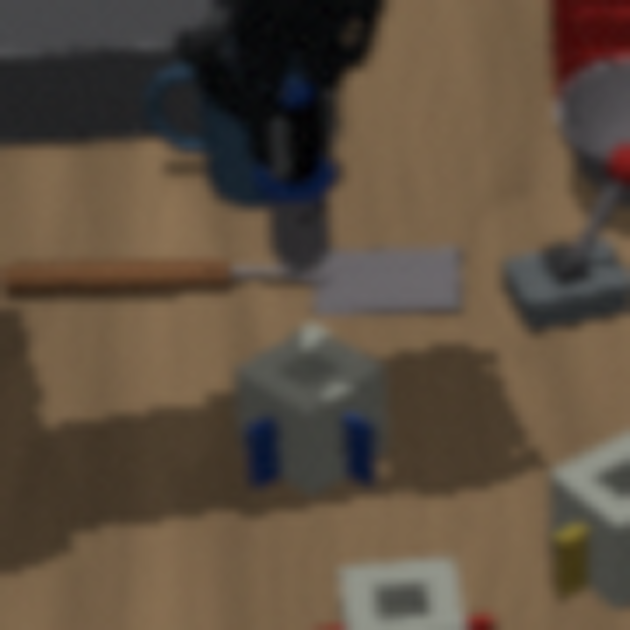

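Request:
move_arm(moves=[[0, 0, 30, 0], [0, 0, 55, 0], [0, 0, 68, 0], [0, 0, 76, 0], [0, 0, 84, 0], [0, 0, 92, 0], [0, 0, 96, 0], [0, 0, 96, 0]])

```text
time_s: 32.0
position: [0.4347, 0.1933, 0.0748]
tool_rot: [[-0.622, 0.783, 0.0], [0.783, 0.622, -0.0], [-0.0, -0.0, -1.0]]
ft_force: [1.1, -2.0, -3.5]
grip_width: 0.0268
```

```bash
python3 - <<'E'
from h import *
st()
save("side","w",(120,210,240,330),7)
E
```

```text
t 32.0 pos [0.4347 0.1933 0.1038] yaw 128.49 F [ 1.1 -2.  -3.5] w 0.0268 q6 -28.8
```

View pics/w.png

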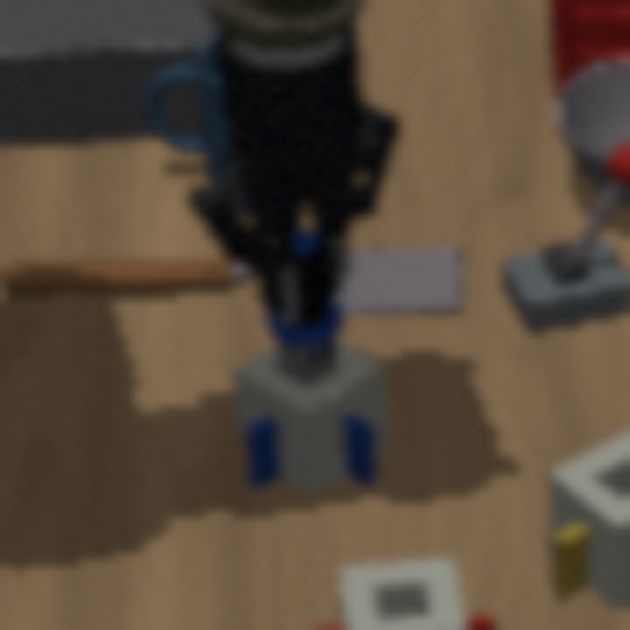

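It's in the hole with no force. I'll lower it the rest of the way.

Request:
move_arm(moves=[[0, 0, 8, 0], [0, 0, 16, 0], [0, 0, 24, 0], [0, 0, 29, 0], [0, 0, 30, 0], [0, 0, 30, 0]])

```text
time_s: 32.65
position: [0.4353, 0.1937, 0.0454]
tool_rot: [[-0.622, 0.783, 0.002], [0.783, 0.622, 0.0], [-0.001, 0.002, -1.0]]
ft_force: [0.6, -3.0, 4.4]
grip_width: 0.0264
```

```bash
python3 - <<'E'
from h import *
st()
save("side","w1",(120,210,240,330),7)
E
```

```text
t 32.65 pos [0.4353 0.1937 0.0744] yaw 128.5 F [ 0.6 -3.   4.4] w 0.0264 q6 -28.8
```

View pics/w1.png

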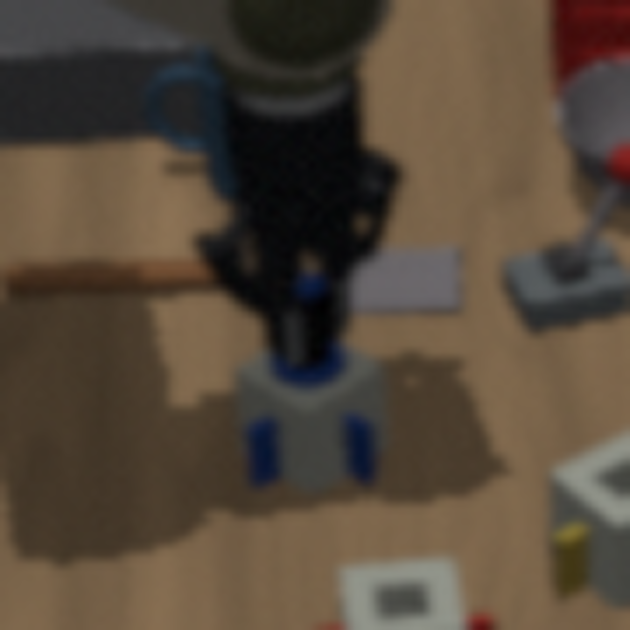

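Request:
move_arm(moves=[[0, 0, 0, 0], [0, 0, 0, 0], [0, 0, 0, 0], [0, 0, 0, 0], [0, 0, 0, 0], [0, 0, -20, 0], [0, 0, -60, 0], [0, 0, -100, 0], [0, 0, -130, 0], [0, 0, -130, 0]], grip=0)

```text
time_s: 33.7
position: [0.4361, 0.1939, 0.1787]
tool_rot: [[-0.623, 0.782, 0.008], [0.782, 0.623, 0.001], [-0.004, 0.007, -1.0]]
ft_force: [-0.0, 0.1, -0.6]
grip_width: 0.0853
```

```bash
python3 - <<'E'
from h import *
st(); mv([.4329,-.431,.20],84); save("side","x",(120,210,240,330),7)
E
```

```text
t 33.7 pos [0.4361 0.1939 0.2077] yaw 128.51 F [-0.   0.1 -0.6] w 0.0853 q6 -28.8
shift [-487.  -391.7    6.8] spin 0.777 or -5.506 q6 now -28.8 q6 end~ -38.9 cur yaw 128.5
```

View pics/x.png

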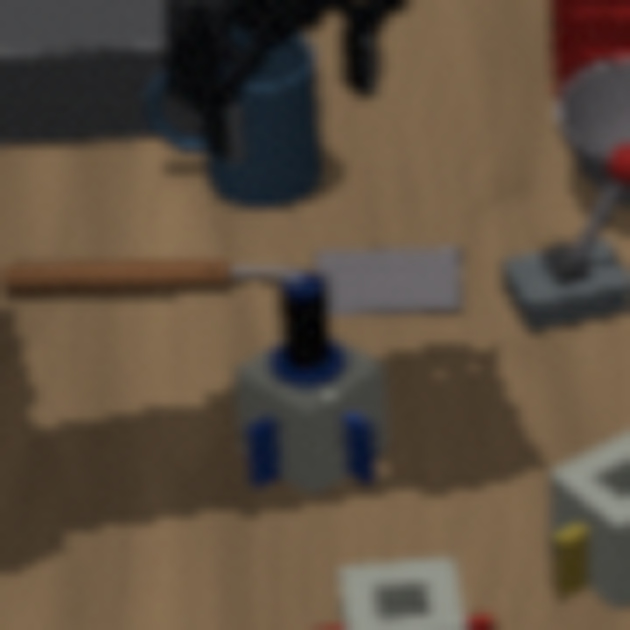

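Blue is home and upright: the collar sits on the boss at (308,365). Next is red.

Request:
move_arm(moves=[[-487, -392, 7, 0.777], [-487, -392, 7, 0.777], [-487, -392, 7, 0.777], [-487, -392, 7, 0.777], [-487, -392, 7, 0.777], [-487, -392, 7, 0.777], [-487, -392, 7, 0.777], [-487, -392, 7, 0.777], [-487, -392, 7, 0.777], [-487, -392, 7, 0.777], [-487, -392, 7, 0.777], [-487, -392, 7, 0.777], [-487, -392, 7, 0.777], [-487, -392, 7, 0.777], [-487, -392, 7, 0.777], [-487, -392, 7, 0.777]])

```text
time_s: 35.35
position: [0.431, -0.4302, 0.1675]
tool_rot: [[0.104, 0.995, -0.001], [0.995, -0.104, 0.001], [0.001, -0.001, -1.0]]
ft_force: [-0.4, -0.9, 0.0]
grip_width: 0.0853
```

```bash
python3 - <<'E'
from wheel import *
st(); mv([.4329,-.431,.078],84); b=env.get_image("side"); a=env.get_image("top"); save("side","y",(210,320,240,350),6,b); save("top","y2",(180,280,200,350),5,a)
for n,g in (("blue",(.4347,.1933)),("red",(.4765,-.012)),("yellow",(.6033,.0768))):
  for c,im in (("top",a),("side",b)): print(n,c,[tuple(map(float,z)) for z in fitwheel(c,im,g)[:1]])
E
```

```text
t 35.35 pos [ 0.431  -0.4302  0.1965] yaw 84.04 F [-0.4 -0.9  0. ] w 0.0853 q6 -50.1
shift [ -0.7   2.1 118.5] spin 0.001 or -6.282 q6 now -50.1 q6 end~ -38.9 cur yaw 84.0
blue top [(6.05, 0.4351, 0.1933, 42.2)]
blue side [(6.87, 0.3908, 0.2541, 73.2)]
red top [(10.0, 0.4564, -0.0337, 33.8)]
red side [(10.69, 0.4662, -0.0154, 42.0)]
yellow top [(4.73, 0.604, 0.0771, 32.2)]
yellow side [(3.84, 0.6026, 0.0764, 32.8)]
```

View pics/y.png

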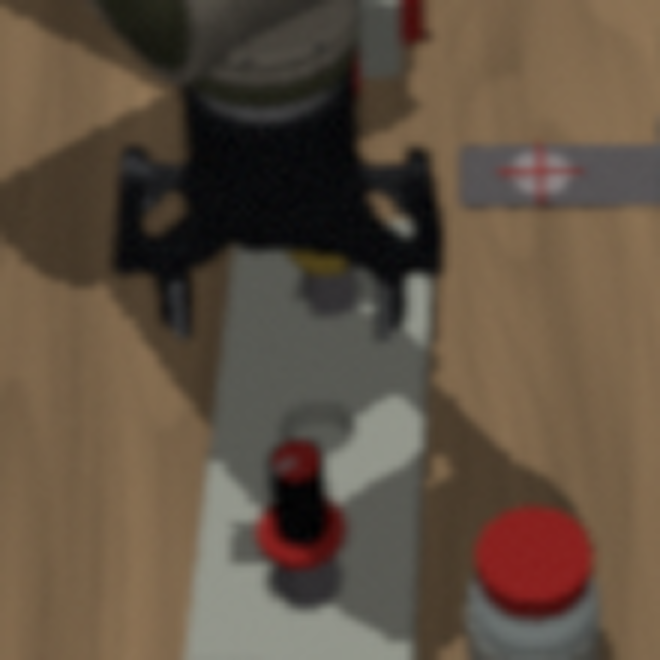

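View pics/y2.png

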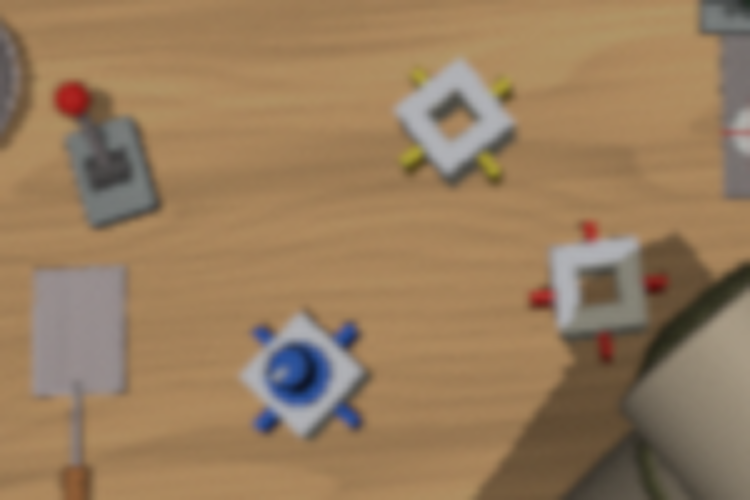

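Request:
move_arm(moves=[[-1, 2, 40, 0], [-1, 2, 80, 0], [-1, 2, 106, 0], [-1, 2, 118, 0], [-1, 2, 118, 0]])

```text
time_s: 35.95
position: [0.4327, -0.432, 0.0492]
tool_rot: [[0.104, 0.995, -0.001], [0.995, -0.104, 0.002], [0.002, -0.001, -1.0]]
ft_force: [0.3, -0.2, 0.6]
grip_width: 0.0856
```

Request:
move_arm(moves=[[0, 0, 0, 0], [0, 0, 0, 0], [0, 0, 0, 0], [0, 0, 0, 0], [0, 0, 0, 0], [0, 0, 0, 0], [0, 0, 0, 0], [0, 0, 0, 0]], grip=1)

```text
time_s: 36.75
position: [0.4328, -0.4332, 0.051]
tool_rot: [[0.105, 0.994, 0.001], [0.994, -0.105, -0.001], [-0.001, 0.001, -1.0]]
ft_force: [-1.9, 1.2, 5.6]
grip_width: 0.0267
```

```bash
python3 - <<'E'
from h import *
st(); save("side","z",(210,320,240,350),6)
E
```

```text
t 36.75 pos [ 0.4328 -0.4332  0.08  ] yaw 83.98 F [-1.9  1.2  5.6] w 0.0267 q6 -50.1
```

View pics/z.png

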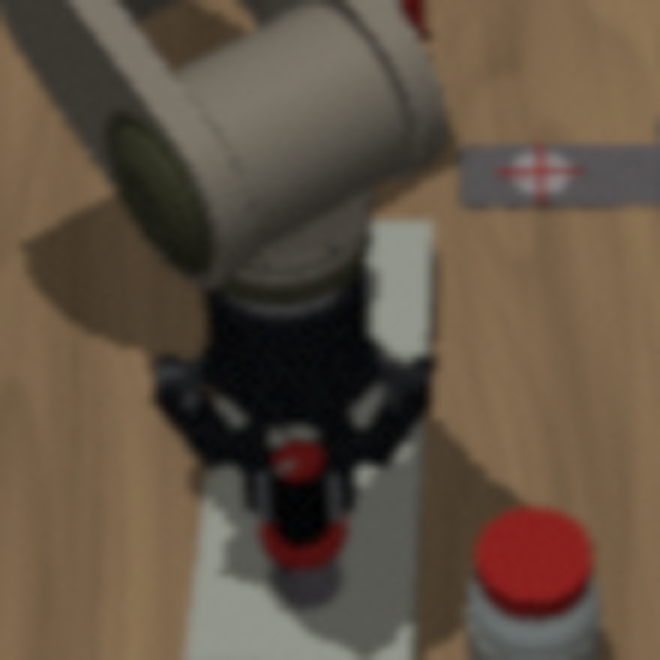

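```bash
python3 - <<'E'
from h import *
mv([.59,-.43,.222],115)
E
```

```text
shift [  19.5  156.1 -142. ] spin -0.541 or 5.742 q6 now -50.1 q6 end~ -61.1 cur yaw 84.0
```

Request:
move_arm(moves=[[0, 0, -15, 0], [0, 0, -50, 0], [0, 0, -100, 0], [0, 0, -142, 0], [5, 45, -142, -0.15], [10, 90, -142, -0.3], [15, 130, -142, -0.45], [19, 156, -142, -0.54], [19, 156, -142, -0.54], [19, 156, -142, -0.54]])

```text
time_s: 37.8
position: [0.5899, -0.4299, 0.1907]
tool_rot: [[-0.421, 0.907, -0.002], [0.907, 0.421, 0.001], [0.002, -0.001, -1.0]]
ft_force: [0.1, -0.1, -3.7]
grip_width: 0.027
```

```bash
python3 - <<'E'
from h import *
st(); shot("r0")
E
```

```text
t 37.8 pos [ 0.5899 -0.4299  0.2197] yaw 114.92 F [ 0.1 -0.1 -3.7] w 0.027 q6 -70.3
```

Request:
move_arm(moves=[[0, 0, 0, 0.15], [0, 0, 0, 0.3], [0, 0, 0, 0.35], [0, 0, 0, 0.35], [0, 0, 0, 0.35]])

```text
time_s: 38.35
position: [0.5892, -0.4306, 0.1923]
tool_rot: [[-0.085, 0.996, -0.0], [0.996, 0.085, -0.0], [0.0, -0.0, -1.0]]
ft_force: [-0.7, -0.5, -3.2]
grip_width: 0.0269
```

```bash
python3 - <<'E'
from h import *
st(); shot("r1")
E
```

```text
t 38.35 pos [ 0.5892 -0.4306  0.2213] yaw 94.9 F [-0.7 -0.5 -3.2] w 0.0269 q6 -50.3
```

Request:
move_arm(moves=[[0, 0, 0, 0.15], [0, 0, 0, 0.3], [0, 0, 0, 0.45], [0, 0, 0, 0.45], [0, 0, 0, 0.45]])

```text
time_s: 38.9
position: [0.5897, -0.4304, 0.1921]
tool_rot: [[0.353, 0.936, -0.0], [0.936, -0.353, 0.0], [-0.0, -0.0, -1.0]]
ft_force: [-0.5, -0.4, -3.9]
grip_width: 0.0267
```

```bash
python3 - <<'E'
from h import *
st(); shot("r2")
E
```

```text
t 38.9 pos [ 0.5897 -0.4304  0.2211] yaw 69.34 F [-0.5 -0.4 -3.9] w 0.0267 q6 -24.7
```

Request:
move_arm(moves=[[0, 0, 0, 0.15], [0, 0, 0, 0.3], [0, 0, 0, 0.35], [0, 0, 0, 0.35], [0, 0, 0, 0.35]])

```text
time_s: 39.45
position: [0.5899, -0.4303, 0.1921]
tool_rot: [[0.653, 0.757, 0.0], [0.757, -0.653, -0.0], [0.0, 0.0, -1.0]]
ft_force: [-0.6, -0.6, -2.9]
grip_width: 0.0264
```

```bash
python3 - <<'E'
from stem2 import *
st(); shot("r3")
T=["r0","r1","r2","r3"]; L=load(T)
a=[]
for i in range(4):
    save("side",f"ra{i}",(250,290,325,362),8,L[i][0]); a.append(cv2.imread(f"pics/ra{i}.png"))
cv2.imwrite("pics/ra.png",np.vstack([np.hstack(a[:2]),np.hstack(a[2:])]))
D=prep(L,.072)
o=scan(D,np.arange(118,176,4)); print(" ".join(f"{b:.0f}:{a:.3f}" for a,b,*_ in o)); print("best",np.round(min(o),2))
for d in D:
    o=scan([d],np.arange(118,176,4)); print(" ".join(f"{b:.0f}:{a:.3f}" for a,b,*_ in o))
E
```

```text
t 39.45 pos [ 0.5899 -0.4303  0.2211] yaw 49.22 F [-0.6 -0.6 -2.9] w 0.0264 q6 -4.6
118:0.329 122:0.309 126:0.334 130:0.377 134:0.466 138:0.576 142:0.748 146:0.859 150:0.945 154:1.033 158:1.147 162:1.239 166:1.297 170:1.256 174:1.251
best [  0.31 122.    -0.61   0.66]
118:0.094 122:0.070 126:0.046 130:0.060 134:0.049 138:0.060 142:0.089 146:0.117 150:0.111 154:0.104 158:0.104 162:0.114 166:0.127 170:0.141 174:0.154
118:0.090 122:0.100 126:0.108 130:0.110 134:0.118 138:0.141 142:0.183 146:0.228 150:0.277 154:0.329 158:0.374 162:0.416 166:0.445 170:0.410 174:0.367
118:0.068 122:0.064 126:0.074 130:0.094 134:0.121 138:0.143 142:0.167 146:0.182 150:0.200 154:0.215 158:0.277 162:0.276 166:0.268 170:0.262 174:0.253
118:0.058 122:0.044 126:0.047 130:0.070 134:0.106 138:0.148 142:0.187 146:0.215 150:0.258 154:0.288 158:0.311 162:0.334 166:0.347 170:0.353 174:0.353
```

View pics/ra.png

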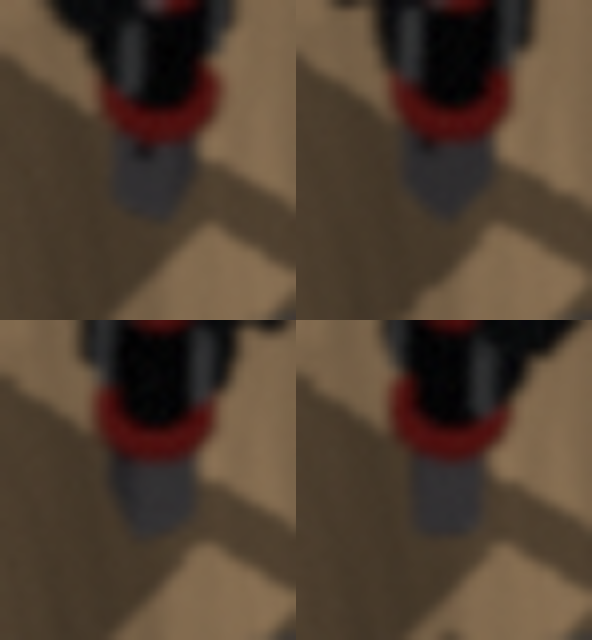

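```bash
python3 - <<'E'
from stem2 import *
D=prep(load(["r0","r1","r2","r3"]),.072)
o=scan(D,np.arange(108,132,2)); print(" ".join(f"{b:.0f}:{a:.3f}" for a,b,*_ in o)); print("best",np.round(min(o),2))
D=prep(load(["b0","b1","b2","b3"]),.0707)
o=scan(D,np.arange(-4,12,2)); print(" ".join(f"{b:.0f}:{a:.3f}" for a,b,*_ in o))
d=121.5
mv([.5833,-.136,.127],-5.1-d); mv([.4765,-.012,.202],0)
E
```

```text
108:0.591 110:0.530 112:0.475 114:0.423 116:0.372 118:0.329 120:0.318 122:0.309 124:0.315 126:0.334 128:0.343 130:0.377
best [  0.31 122.    -0.61   0.66]
-4:0.478 -2:0.432 0:0.405 2:0.401 4:0.397 6:0.398 8:0.444 10:0.476
shift [ 218.5 -197.3   94. ] spin 3.068 or -3.215 q6 now -4.6 q6 end~ 203.5 cur yaw 49.2
shift [ 242.5 -359.2   19. ] spin 0.858 or -5.425 q6 now -4.6 q6 end~ 88.6 cur yaw 49.2
```

```bash
python3 - <<'E'
from h import *
st(); mv([.4328,-.4328,.0805],84)
E
```

```text
t 39.5 pos [ 0.5899 -0.4303  0.221 ] yaw 49.18 F [-0.1 -0.8 -3.1] w 0.0266 q6 -4.6
shift [-104.5 -117.2  140.5] spin -0.608 or 5.676 q6 now -4.6 q6 end~ -39.0 cur yaw 49.2
```

Request:
move_arm(moves=[[-30, -34, 0, -0.15], [-60, -68, 0, -0.3], [-90, -100, 0, -0.45], [-104, -117, 0, -0.6], [-104, -117, 0, -0.608], [-104, -117, 45, -0.608], [-104, -117, 90, -0.608], [-104, -117, 110, -0.608], [-104, -117, 125, -0.608], [-104, -117, 135, -0.608], [-104, -117, 140, -0.608], [-104, -117, 140, -0.608]])

```text
time_s: 40.7
position: [0.4338, -0.4323, 0.0521]
tool_rot: [[0.107, 0.994, 0.0], [0.994, -0.107, -0.0], [-0.0, 0.0, -1.0]]
ft_force: [-0.7, 1.0, -3.9]
grip_width: 0.0266
```

```bash
python3 - <<'E'
from h import *
st(); save("side","ab",(210,320,240,350),6)
E
```

```text
t 40.7 pos [ 0.4338 -0.4323  0.0811] yaw 83.87 F [-0.7  1.  -3.9] w 0.0266 q6 -49.8
```

View pics/ab.png

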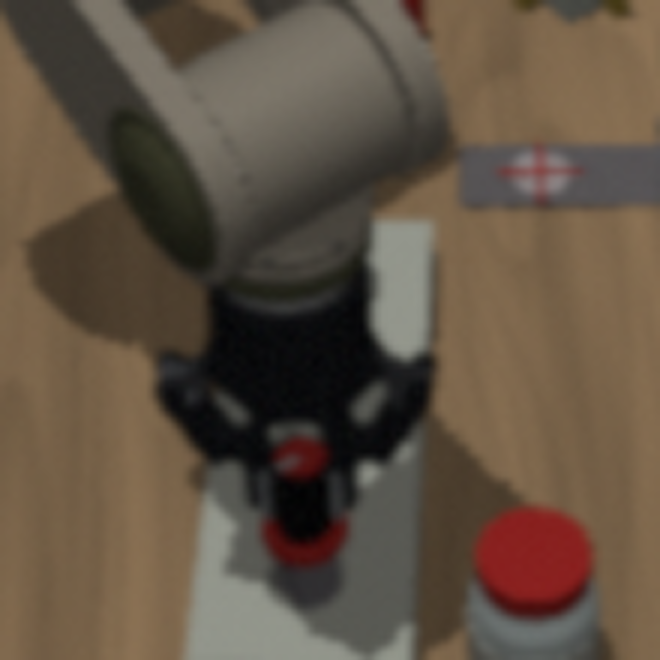

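Request:
move_arm(moves=[[0, 0, 1, 0], [0, 0, 1.5, 0], [0, 0, 1.5, 0]])

```text
time_s: 41.05
position: [0.4335, -0.4324, 0.051]
tool_rot: [[0.107, 0.994, 0.001], [0.994, -0.107, -0.001], [-0.001, 0.001, -1.0]]
ft_force: [0.3, 0.4, -1.2]
grip_width: 0.0267
```

Request:
move_arm(moves=[[0, 0, 0, 0], [0, 0, 0, 0], [0, 0, 0, 0], [0, 0, 0, 0], [0, 0, 0, 0.15], [0, 0, 0, 0.3], [0, 0, 0, 0.45], [0, 0, 0, 0.6], [0, 0, 0, 0.66], [0, 0, 0, 0.66]], grip=0)

```text
time_s: 42.05
position: [0.4334, -0.4322, 0.0506]
tool_rot: [[0.694, 0.72, 0.0], [0.72, -0.694, -0.0], [-0.0, 0.0, -1.0]]
ft_force: [0.2, -0.0, 0.5]
grip_width: 0.0858
```

Request:
move_arm(moves=[[0, 0, 0, 0], [0, 0, 0, 0], [0, 0, 0, 0], [0, 0, 0, 0], [0, 0, 0, 0], [0, 0, 0, 0], [0, 0, 0, 0], [0, 0, 0, 0]], grip=1)

```text
time_s: 42.85
position: [0.4334, -0.4322, 0.0507]
tool_rot: [[0.694, 0.72, 0.0], [0.72, -0.694, -0.0], [-0.0, 0.0, -1.0]]
ft_force: [-0.1, 0.4, 3.1]
grip_width: 0.0267
```

```bash
python3 - <<'E'
from h import *
st(); save("side","ac",(210,320,240,350),6); mv([.59,-.43,.222],-99.2-160)
E
```

```text
t 42.85 pos [ 0.4334 -0.4322  0.0797] yaw 46.06 F [-0.1  0.4  3.1] w 0.0267 q6 -12.0
shift [ 110.3  111.2 -142.2] spin -0.955 or 5.328 q6 now -12.0 q6 end~ -46.9 cur yaw 46.1
```

View pics/ac.png

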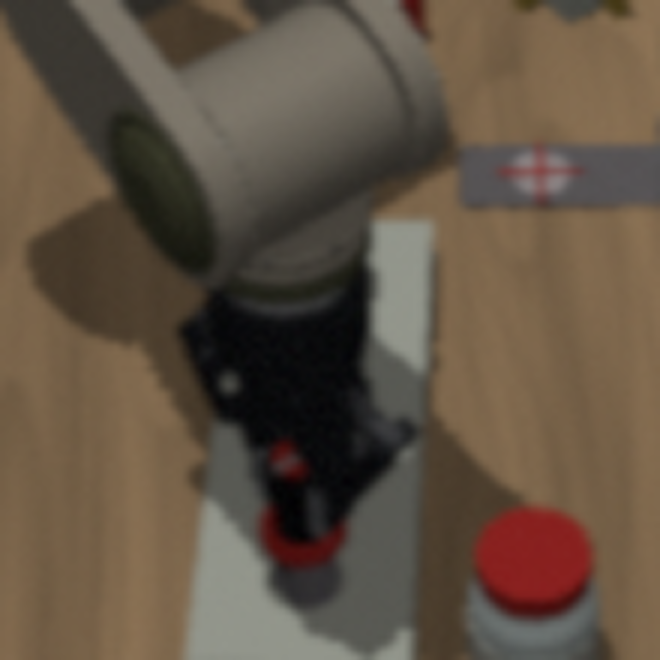

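Request:
move_arm(moves=[[0, 0, -15, 0], [0, 0, -50, 0], [0, 0, -100, -0.1], [0, 0, -142, -0.25], [30, 31, -142, -0.4], [60, 62, -142, -0.55], [90, 93, -142, -0.7], [110, 111, -142, -0.85], [110, 111, -142, -0.95], [110, 111, -142, -0.95], [110, 111, -142, -0.95]])

```text
time_s: 44.0
position: [0.5891, -0.4299, 0.1917]
tool_rot: [[-0.179, 0.984, -0.001], [0.984, 0.179, 0.001], [0.001, -0.001, -1.0]]
ft_force: [0.5, 0.5, -4.3]
grip_width: 0.0266
```

```bash
python3 - <<'E'
from h import *
st(); shot("s0")
E
```

```text
t 44.0 pos [ 0.5891 -0.4299  0.2207] yaw 100.31 F [ 0.5  0.5 -4.3] w 0.0266 q6 -55.7
```

Request:
move_arm(moves=[[0, 0, 0, -0.15], [0, 0, 0, -0.3], [0, 0, 0, -0.35], [0, 0, 0, -0.35], [0, 0, 0, -0.35]])

```text
time_s: 44.55
position: [0.5892, -0.4302, 0.1927]
tool_rot: [[-0.505, 0.863, 0.0], [0.863, 0.505, -0.0], [-0.0, -0.0, -1.0]]
ft_force: [-1.0, -0.2, -2.9]
grip_width: 0.0267
```

```bash
python3 - <<'E'
from h import *
st(); shot("s1")
E
```

```text
t 44.55 pos [ 0.5892 -0.4302  0.2217] yaw 120.35 F [-1.  -0.2 -2.9] w 0.0267 q6 -75.8
```

Request:
move_arm(moves=[[0, 0, 0, -0.15], [0, 0, 0, -0.3], [0, 0, 0, -0.45], [0, 0, 0, -0.45], [0, 0, 0, -0.45]])

```text
time_s: 45.1
position: [0.5895, -0.43, 0.1925]
tool_rot: [[-0.829, 0.559, -0.0], [0.559, 0.829, 0.0], [0.0, 0.0, -1.0]]
ft_force: [0.0, -0.9, -2.9]
grip_width: 0.0271
```

```bash
python3 - <<'E'
from stem2 import *
st(); shot("s2")
L=load(["s0","s1","s2"]); a=[]
for i in range(3):
    save("side",f"ra{i}",(250,290,325,362),7,L[i][0]); a.append(cv2.imread(f"pics/ra{i}.png"))
cv2.imwrite("pics/sa.png",np.hstack(a))
D=prep(L,.0717)
o=scan(D,np.arange(140,182,3)); print(" ".join(f"{b:.0f}:{a:.3f}" for a,b,*_ in o)); print("best",np.round(min(o),2))
for d in D:
    o=scan([d],np.arange(140,182,3)); print(" ".join(f"{b:.0f}:{a:.3f}" for a,b,*_ in o))
E
```

```text
t 45.1 pos [ 0.5895 -0.43    0.2215] yaw 146.03 F [ 0.  -0.9 -2.9] w 0.0271 q6 -101.4
140:1.049 143:0.937 146:0.599 149:0.646 152:0.549 155:0.434 158:0.343 161:0.304 164:0.297 167:0.333 170:0.408 173:0.502 176:0.600 179:0.714
best [  0.3  164.     1.22  -0.32]
140:0.374 143:0.325 146:0.285 149:0.239 152:0.176 155:0.140 158:0.109 161:0.097 164:0.097 167:0.114 170:0.144 173:0.183 176:0.218 179:0.259
140:0.269 143:0.244 146:0.209 149:0.178 152:0.152 155:0.127 158:0.109 161:0.097 164:0.105 167:0.121 170:0.138 173:0.184 176:0.193 179:0.192
140:0.297 143:0.283 146:0.086 149:0.074 152:0.068 155:0.063 158:0.057 161:0.052 164:0.050 167:0.051 170:0.052 173:0.060 176:0.067 179:0.074
```

View pics/sa.png

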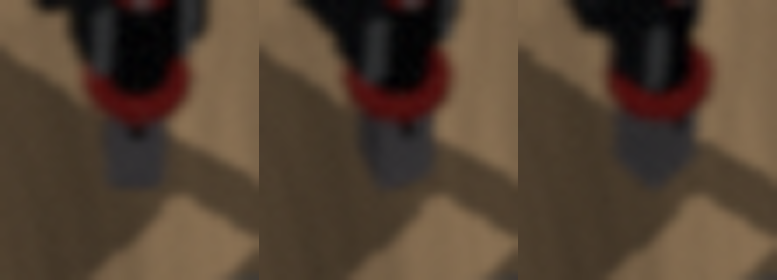

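```bash
python3 - <<'E'
from h import *
mv([.5833,-.136,.1267],192.4)
E
```

```text
shift [169.3 240.5  94.8] spin -0.809 or 5.475 q6 now -101.4 q6 end~ -115.5 cur yaw 146.1
```

Request:
move_arm(moves=[[28, 40, 0, -0.15], [56, 80, 0, -0.3], [84, 120, 0, -0.45], [112, 160, 0, -0.6], [140, 200, 0, -0.75], [169, 240, 0, -0.809], [169, 240, 30, -0.809], [169, 240, 60, -0.809], [169, 240, 85, -0.809], [169, 240, 95, -0.809], [169, 240, 95, -0.809], [169, 240, 95, -0.809]])

```text
time_s: 46.35
position: [0.5828, -0.137, 0.0988]
tool_rot: [[-0.976, -0.218, 0.002], [-0.218, 0.976, -0.001], [-0.002, -0.001, -1.0]]
ft_force: [-0.7, -0.8, -3.4]
grip_width: 0.0268
```

```bash
python3 - <<'E'
from h import *
st(); save("side","ad",(190,260,310,390),8); mv([.5833,-.136,.1267],192.4)
E
```

```text
t 46.35 pos [ 0.5828 -0.137   0.1278] yaw -167.39 F [-0.7 -0.8 -3.4] w 0.0268 q6 -127.2
shift [-0.7  0.9  1.4] spin 0.004 or -6.279 q6 now -127.2 q6 end~ 244.5 cur yaw -167.4
```

View pics/ad.png

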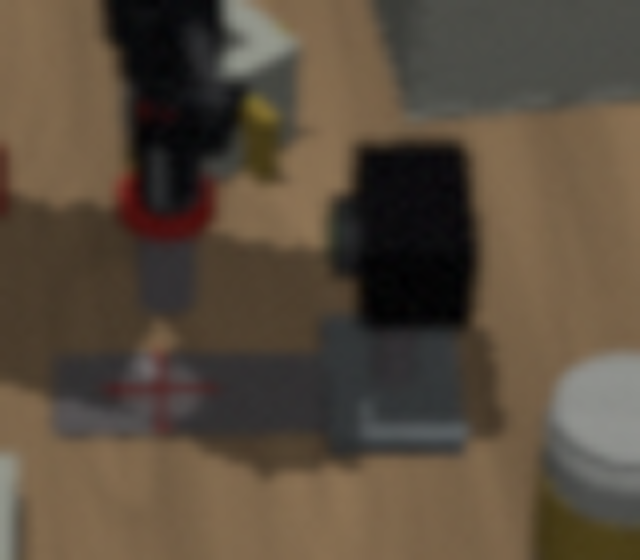

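The red spindle is at the focus. The yellow wheel has been knocked toward the eye: its paddle is now at (260,135) in this crop. I'll measure it again later.

Request:
move_arm(moves=[[0, 0, 0, 0], [0, 0, 0, 0], [0, 0, 0, 0], [0, 0, 0, 0], [0, 0, 0, 0], [0, 0, 0, 0], [0, 0, 0, 0], [0, 0, 0, 0], [0, 0, 0, 0], [0, 0, 0, 0], [0, 0, 0, 0], [0, 0, 0, 0], [0, 0, 0, 0], [0, 0, 0, 0]])

```text
time_s: 47.8
position: [0.5821, -0.1366, 0.0975]
tool_rot: [[-0.976, -0.219, 0.0], [-0.219, 0.976, -0.0], [-0.0, -0.0, -1.0]]
ft_force: [-0.8, -0.0, -3.4]
grip_width: 0.0266
```

Request:
move_arm(moves=[[0, 0, 0, 0.15], [0, 0, 0, 0.3], [0, 0, 0, 0.45], [0, 0, 0, 0.6], [0, 0, 0, 0.75], [0, 0, 0, 0.9], [0, 0, 0, 1.05], [0, 0, 0, 1.2], [0, 0, 0, 1.35], [0, 0, 0, 1.5], [0, 0, 0, 1.57], [0, 0, 0, 1.57]])

```text
time_s: 49.0
position: [0.5821, -0.1365, 0.0975]
tool_rot: [[-0.22, 0.976, -0.0], [0.976, 0.22, 0.0], [0.0, 0.0, -1.0]]
ft_force: [0.6, -0.5, -2.9]
grip_width: 0.0266
```

Request:
move_arm(moves=[[0, 0, 0, 0.15], [0, 0, 0, 0.3], [0, 0, 0, 0.45], [0, 0, 0, 0.6], [0, 0, 0, 0.75], [0, 0, 0, 0.9], [0, 0, 0, 1.05], [0, 0, 0, 1.2], [0, 0, 0, 1.35], [0, 0, 0, 1.5], [0, 0, 0, 1.57], [0, 0, 0, 1.57]])

```text
time_s: 50.2
position: [0.5821, -0.1365, 0.0975]
tool_rot: [[0.975, 0.222, -0.0], [0.222, -0.975, -0.0], [-0.0, 0.0, -1.0]]
ft_force: [0.2, 0.3, -2.9]
grip_width: 0.0266
```

Request:
move_arm(moves=[[0, 0, 0, 0], [0, 0, 0, 0], [0, 0, 0, 0], [0, 0, 0, 0], [0, 0, 0, 0], [0, 0, 0, 0], [0, 0, 0, 0], [0, 0, 0, 0], [0, 0, 0, 0], [0, 0, 0, 0], [0, 0, 0, 0], [0, 0, 0, 0], [0, 0, 0, 0], [0, 0, 0, 0]])

```text
time_s: 51.6
position: [0.5821, -0.1365, 0.0975]
tool_rot: [[0.975, 0.221, -0.0], [0.221, -0.975, -0.0], [-0.0, 0.0, -1.0]]
ft_force: [-0.3, -0.2, -4.2]
grip_width: 0.0266
```

```bash
python3 - <<'E'
from wheel import *
st(); a=env.get_image("top");b=env.get_image("side")
save("side","ae",(160,260,250,380),6,b); save("top","ae2",(180,280,230,360),6,a)
for c,im in (("top",a),("side",b)): print(c,[tuple(map(float,z)) for z in fitwheel(c,im,(.4765,-.012))[:2]])
mv([.4765,-.012,.202],19.5)
E
```

```text
t 51.6 pos [ 0.5821 -0.1365  0.1265] yaw 12.77 F [-0.3 -0.2 -4.2] w 0.0266 q6 52.7
top [(10.27, 0.4533, 0.0098, 72.0), (10.5, 0.4431, 0.0022, 29.1)]
side [(7.64, 0.4752, -0.0123, 2.4), (7.65, 0.4752, -0.0125, 2.3)]
shift [ -75.4 -144.8  -75.5] spin -0.118 or 6.166 q6 now 52.7 q6 end~ 69.1 cur yaw 12.8
```

View pics/ae.png

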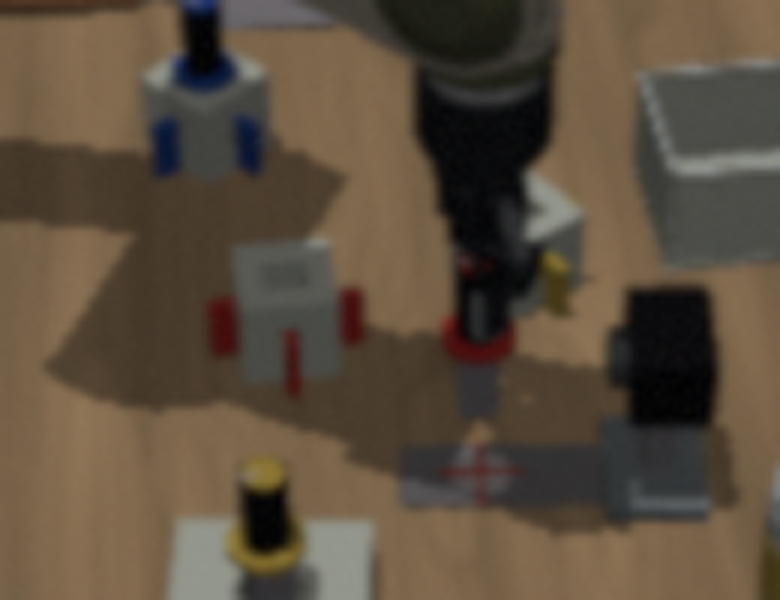

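View pics/ae2.png

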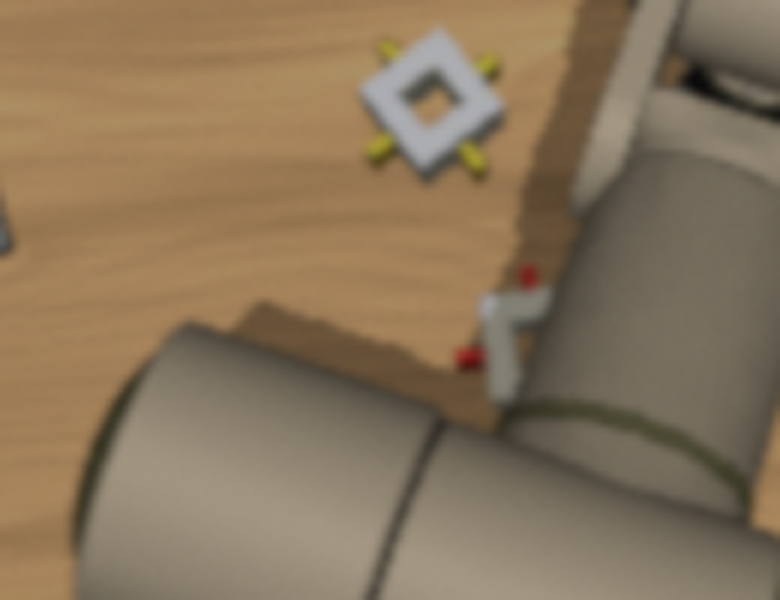

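Request:
move_arm(moves=[[0, 0, -30, 0], [0, 0, -75, 0], [-25, -48, -75, -0.1], [-50, -96, -75, -0.118], [-75, -145, -75, -0.118], [-75, -145, -75, -0.118], [-75, -145, -75, -0.118], [-75, -145, -75, -0.118]])

```text
time_s: 52.5
position: [0.4777, -0.0122, 0.1729]
tool_rot: [[0.942, 0.334, 0.001], [0.334, -0.942, -0.001], [0.001, 0.001, -1.0]]
ft_force: [0.6, -0.4, -2.9]
grip_width: 0.0266
```

```bash
python3 - <<'E'
from wheel import *
st()
b=env.get_image("side"); save("side","af",(150,240,250,340),7,b)
print(proj("side",[[.4763,-.012,.06],[.4763,-.012,.13]]))
E
```

```text
t 52.5 pos [ 0.4777 -0.0122  0.2019] yaw 19.53 F [ 0.6 -0.4 -2.9] w 0.0266 q6 54.8
[[205.18651886 297.13165196]
 [190.28959701 296.42169675]]
```

View pics/af.png

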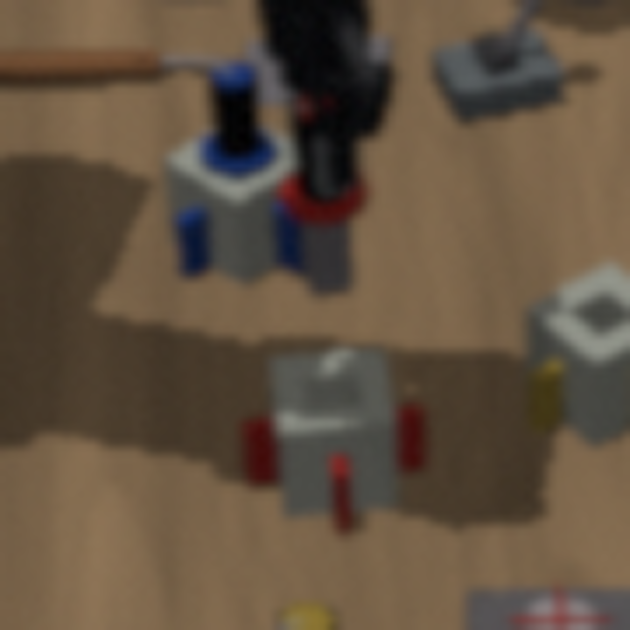

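Request:
move_arm(moves=[[-1, 0, 30, 0], [-1, 0, 55, 0], [-1, 0, 68, 0], [-1, 0, 76, 0], [-1, 0, 84, 0], [-1, 0, 92, 0], [-1, 0, 96, 0], [-1, 0, 96, 0]])

```text
time_s: 53.35
position: [0.476, -0.0121, 0.0762]
tool_rot: [[0.942, 0.334, -0.0], [0.334, -0.942, -0.0], [-0.0, -0.0, -1.0]]
ft_force: [0.2, -0.1, -3.4]
grip_width: 0.0267
```

```bash
python3 - <<'E'
from h import *
st(); mv([.4768,-.0121,.0745],19.5)
E
```

```text
t 53.35 pos [ 0.476  -0.0121  0.1052] yaw 19.52 F [ 0.2 -0.1 -3.4] w 0.0267 q6 54.7
shift [ 0.8  0.2 30.7] spin 0.0 or -6.283 q6 now 54.7 q6 end~ 69.0 cur yaw 19.5
```

Request:
move_arm(moves=[[0, 0, 8, 0], [0, 0, 16, 0], [0, 0, 24, 0], [0, 0, 29, 0], [0, 0, 30, 0], [0, 0, 30, 0]])

```text
time_s: 53.95
position: [0.4761, -0.012, 0.0467]
tool_rot: [[0.942, 0.334, 0.0], [0.334, -0.942, -0.0], [0.0, 0.0, -1.0]]
ft_force: [-1.2, 0.6, 2.5]
grip_width: 0.0265
```

```bash
python3 - <<'E'
from h import *
st()
save("side","ag",(150,240,250,340),7)
E
```

```text
t 53.95 pos [ 0.4761 -0.012   0.0757] yaw 19.53 F [-1.2  0.6  2.5] w 0.0265 q6 54.7
```

View pics/ag.png

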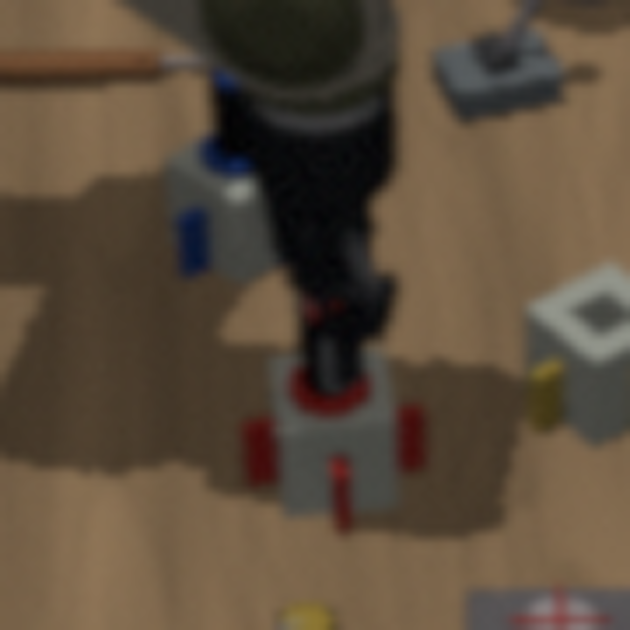

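Request:
move_arm(moves=[[0, 0, 0, 0], [0, 0, 0, 0], [0, 0, 0, 0], [0, 0, 0, 0], [0, 0, 0, 0], [0, 0, -20, 0], [0, 0, -60, 0], [0, 0, -100, 0], [0, 0, -130, 0], [0, 0, -130, 0]], grip=0)

```text
time_s: 55.0
position: [0.4776, -0.0124, 0.1802]
tool_rot: [[0.942, 0.334, 0.008], [0.334, -0.942, -0.002], [0.006, 0.005, -1.0]]
ft_force: [0.5, -0.1, -0.1]
grip_width: 0.085
```

```bash
python3 - <<'E'
from h import *
st(); mv([.4545,-.239,.20],15); save("side","ah",(150,240,250,340),7)
E
```

```text
t 55.0 pos [ 0.4776 -0.0124  0.2092] yaw 19.54 F [ 0.5 -0.1 -0.1] w 0.085 q6 54.7
shift [-97.6 205.8   9.6] spin 0.079 or -6.204 q6 now 54.7 q6 end~ 47.3 cur yaw 19.5
```

View pics/ah.png

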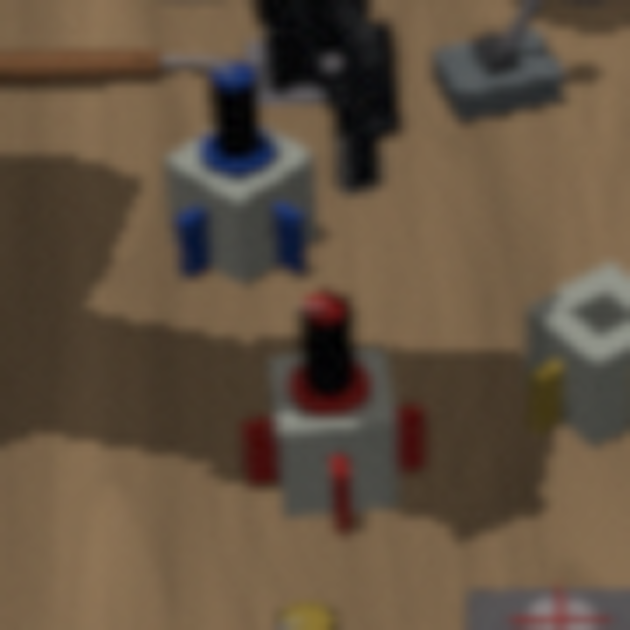

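Red is home. Next is yellow.

Request:
move_arm(moves=[[-20, 42, 5, 0.07], [-40, 84, 8, 0.07], [-60, 126, 8, 0.07], [-80, 168, 8, 0.07], [-97, 205, 8, 0.07], [-97, 205, 8, 0.07], [-97, 205, 8, 0.07], [-97, 205, 8, 0.07]])

```text
time_s: 55.85
position: [0.4528, -0.2366, 0.1677]
tool_rot: [[0.963, 0.268, -0.001], [0.268, -0.963, 0.001], [-0.001, -0.002, -1.0]]
ft_force: [0.1, 0.1, -0.2]
grip_width: 0.0854
```

```bash
python3 - <<'E'
from wheel import *
st(); mv([.4545,-.239,.078],15); a=env.get_image("top"); b=env.get_image("side"); save("side","ai",(180,290,240,350),6,b)
g=onz("side",(150+311/7,250+603/7),.06); print(g)
for c,im in (("top",a),("side",b)): print(c,[tuple(map(float,z)) for z in fitwheel(c,im,g)[:2]])
E
```

```text
t 55.85 pos [ 0.4528 -0.2366  0.1967] yaw 15.56 F [ 0.1  0.1 -0.2] w 0.0854 q6 33.5
shift [  1.1   3.  118.7] spin 0.01 or -6.273 q6 now 33.5 q6 end~ 47.3 cur yaw 15.6
[0.62495989 0.03501733 0.06      ]
top [(4.83, 0.6251, 0.0367, 32.6), (4.84, 0.6251, 0.0367, 32.5)]
side [(3.87, 0.6235, 0.0362, 32.4), (3.87, 0.6235, 0.0363, 32.3)]
```

View pics/ai.png

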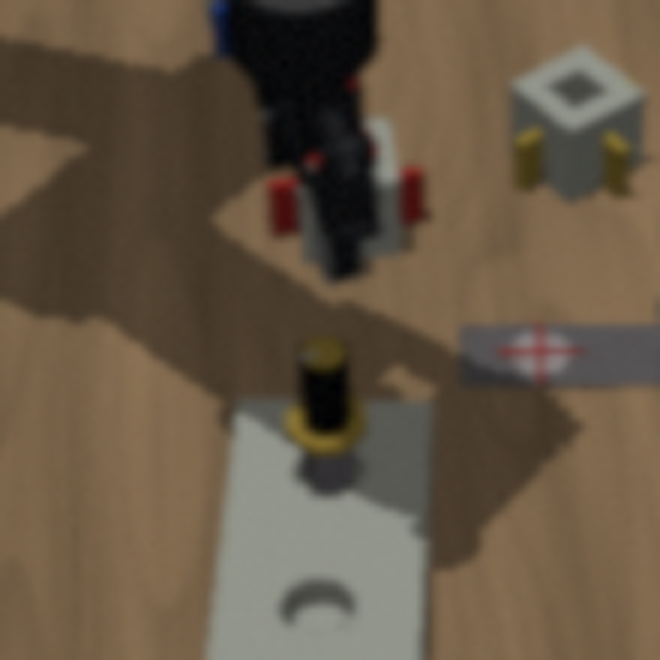

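Request:
move_arm(moves=[[1, 3, 40, 0], [1, 3, 80, 0], [1, 3, 106, 0], [1, 3, 118, 0], [1, 3, 118, 0]])

```text
time_s: 56.45
position: [0.4543, -0.2388, 0.0491]
tool_rot: [[0.963, 0.269, -0.003], [0.269, -0.963, 0.002], [-0.002, -0.003, -1.0]]
ft_force: [-0.5, 0.3, -0.7]
grip_width: 0.0852
```

Request:
move_arm(moves=[[0, 0, 0, 0], [0, 0, 0, 0], [0, 0, 0, 0], [0, 0, 0, 0], [0, 0, 0, 0], [0, 0, 0, 0], [0, 0, 0, 0], [0, 0, 0, 0]], grip=1)

```text
time_s: 57.25
position: [0.4552, -0.2406, 0.0513]
tool_rot: [[0.964, 0.267, 0.001], [0.267, -0.964, -0.001], [0.001, 0.001, -1.0]]
ft_force: [-0.7, 0.9, 6.6]
grip_width: 0.0272
```

```bash
python3 - <<'E'
from h import *
st(); mv([.59,-.43,.222],61)
E
```

```text
t 57.25 pos [ 0.4552 -0.2406  0.0803] yaw 15.51 F [-0.7  0.9  6.6] w 0.0272 q6 33.4
shift [  79.4  218.7 -141.4] spin -0.794 or 5.489 q6 now 33.4 q6 end~ -7.1 cur yaw 15.5
```

Request:
move_arm(moves=[[0, 0, -15, 0], [0, 0, -50, 0], [0, 0, -100, 0], [0, 0, -141, -0.15], [16, 44, -141, -0.3], [32, 88, -141, -0.45], [48, 132, -141, -0.6], [64, 176, -141, -0.75], [79, 219, -141, -0.794], [79, 219, -141, -0.794], [79, 219, -141, -0.794]])

```text
time_s: 58.35
position: [0.5893, -0.4304, 0.1891]
tool_rot: [[0.485, 0.874, -0.003], [0.874, -0.485, 0.003], [0.001, -0.004, -1.0]]
ft_force: [1.1, 1.0, -3.5]
grip_width: 0.0269
```

```bash
python3 - <<'E'
from h import *
st(); shot("y0"); save("side","aj",(240,300,310,380),7)
E
```

```text
t 58.35 pos [ 0.5893 -0.4304  0.2181] yaw 60.96 F [ 1.1  1.  -3.5] w 0.0269 q6 -16.4
```

View pics/aj.png

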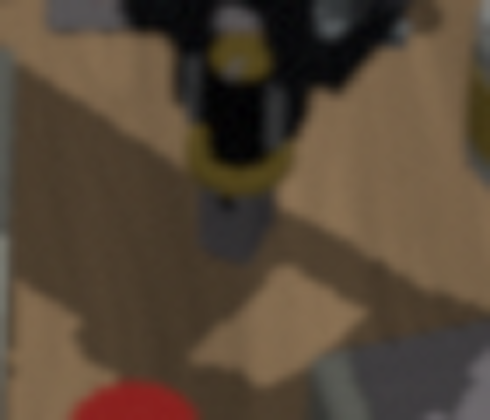

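Request:
move_arm(moves=[[0, 0, 0, -0.15], [0, 0, 0, -0.3], [0, 0, 0, -0.35], [0, 0, 0, -0.35], [0, 0, 0, -0.35]])

```text
time_s: 58.95
position: [0.5893, -0.4294, 0.1924]
tool_rot: [[0.157, 0.988, 0.0], [0.988, -0.157, -0.0], [-0.0, 0.0, -1.0]]
ft_force: [0.2, -0.5, -3.7]
grip_width: 0.0263
```

```bash
python3 - <<'E'
from h import *
st(); shot("y1")
E
```

```text
t 58.95 pos [ 0.5893 -0.4294  0.2214] yaw 80.99 F [ 0.2 -0.5 -3.7] w 0.0263 q6 -36.3
```

Request:
move_arm(moves=[[0, 0, 0, -0.15], [0, 0, 0, -0.3], [0, 0, 0, -0.35], [0, 0, 0, -0.35], [0, 0, 0, -0.35]])

```text
time_s: 59.5
position: [0.5895, -0.43, 0.1917]
tool_rot: [[-0.191, 0.982, 0.0], [0.982, 0.191, -0.0], [-0.0, 0.0, -1.0]]
ft_force: [0.5, 0.2, -3.1]
grip_width: 0.0267
```

```bash
python3 - <<'E'
from h import *
st(); shot("y2")
E
```

```text
t 59.5 pos [ 0.5895 -0.43    0.2207] yaw 100.99 F [ 0.5  0.2 -3.1] w 0.0267 q6 -56.4
```

Request:
move_arm(moves=[[0, 0, 0, -0.15], [0, 0, 0, -0.3], [0, 0, 0, -0.4], [0, 0, 0, -0.4], [0, 0, 0, -0.4]])

```text
time_s: 60.05
position: [0.5895, -0.4301, 0.1915]
tool_rot: [[-0.557, 0.831, -0.0], [0.831, 0.557, 0.0], [0.0, -0.0, -1.0]]
ft_force: [-0.5, -0.9, -2.3]
grip_width: 0.027
```

```bash
python3 - <<'E'
from stem2 import *
st(); shot("y3")
L=load(["y0","y1","y2","y3"]); a=[]
for i in range(4):
    save("side",f"ra{i}",(250,290,325,362),5,L[i][0]); a.append(cv2.imread(f"pics/ra{i}.png"))
cv2.imwrite("pics/ya.png",np.hstack(a))
D=prep(L,.0723)
o=scan(D,np.arange(160,214,3)); print(" ".join(f"{b:.0f}:{a:.3f}" for a,b,*_ in o)); print("best",np.round(min(o),2))
for d in D:
    o=scan([d],np.arange(160,214,3)); print(" ".join(f"{b:.0f}:{a:.3f}" for a,b,*_ in o))
E
```

```text
t 60.05 pos [ 0.5895 -0.4301  0.2205] yaw 123.83 F [-0.5 -0.9 -2.3] w 0.027 q6 -79.2
160:0.833 163:0.776 166:0.633 169:0.569 172:0.496 175:0.452 178:0.446 181:0.491 184:0.564 187:0.679 190:0.798 193:0.945 196:1.110 199:1.243 202:1.311 205:1.376 208:1.427 211:1.342
best [ 4.50e-01  1.78e+02  9.00e-02 -8.30e-01]
160:0.184 163:0.176 166:0.181 169:0.159 172:0.128 175:0.105 178:0.085 181:0.080 184:0.083 187:0.102 190:0.132 193:0.167 196:0.197 199:0.213 202:0.206 205:0.182 208:0.171 211:0.295
160:0.304 163:0.264 166:0.196 169:0.156 172:0.118 175:0.089 178:0.070 181:0.073 184:0.089 187:0.123 190:0.163 193:0.198 196:0.258 199:0.302 202:0.340 205:0.348 208:0.362 211:0.345
160:0.115 163:0.088 166:0.069 169:0.061 172:0.045 175:0.050 178:0.064 181:0.079 184:0.097 187:0.125 190:0.139 193:0.159 196:0.178 199:0.198 202:0.202 205:0.218 208:0.219 211:0.218
160:0.075 163:0.061 166:0.051 169:0.044 172:0.041 175:0.041 178:0.044 181:0.049 184:0.051 187:0.064 190:0.074 193:0.084 196:0.093 199:0.107 202:0.114 205:0.123 208:0.136 211:0.150
```

View pics/ya.png

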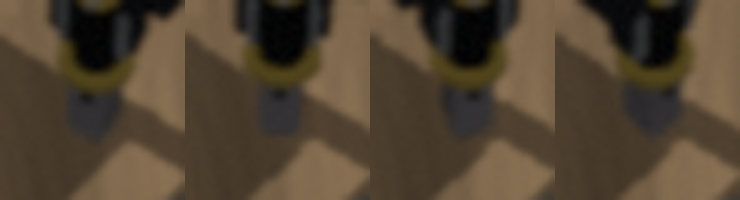

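```bash
python3 - <<'E'
from h import *
mv([.5833,-.136,.1273],177.9)
E
```

```text
shift [247.7 158.7  93.2] spin -0.943 or 5.34 q6 now -79.2 q6 end~ -101.0 cur yaw 123.9
```

Request:
move_arm(moves=[[41, 26, 0, -0.15], [82, 52, 0, -0.3], [123, 79, 0, -0.45], [165, 106, 0, -0.6], [207, 132, 0, -0.75], [248, 159, 0, -0.9], [248, 159, 30, -0.943], [248, 159, 60, -0.943], [248, 159, 84, -0.943], [248, 159, 94, -0.943], [248, 159, 94, -0.943], [248, 159, 94, -0.943]])

```text
time_s: 61.3
position: [0.5831, -0.1361, 0.0988]
tool_rot: [[-0.999, 0.035, 0.002], [0.035, 0.999, -0.001], [-0.002, -0.001, -1.0]]
ft_force: [-0.3, -0.6, -3.0]
grip_width: 0.0268
```

```bash
python3 - <<'E'
from h import *
st(); save("side","ak",(190,260,310,390),8); mv([.5833,-.136,.1273],177.9)
E
```

```text
t 61.3 pos [ 0.5831 -0.1361  0.1278] yaw 178.01 F [-0.3 -0.6 -3. ] w 0.0268 q6 -112.5
shift [-0.   0.1  0.7] spin 0.002 or -6.281 q6 now -112.5 q6 end~ -101.0 cur yaw 178.0
```

View pics/ak.png

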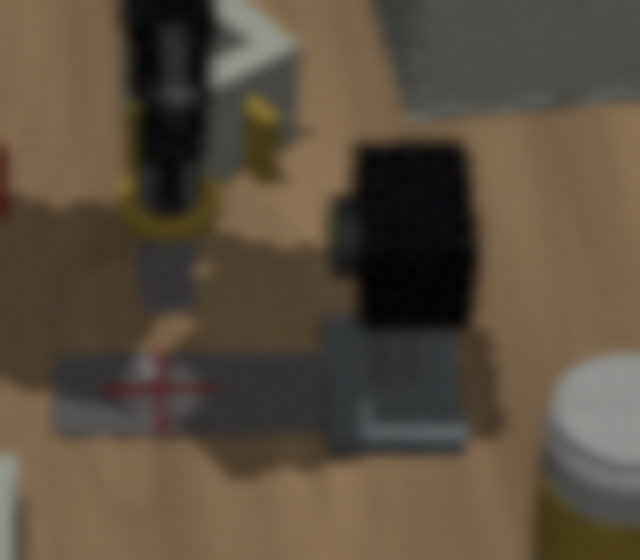

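The yellow spindle is at the focus. I'll hold it there, turn it half a turn and hold it again.

Request:
move_arm(moves=[[0, 0, 0, 0], [0, 0, 0, 0], [0, 0, 0, 0], [0, 0, 0, 0], [0, 0, 0, 0], [0, 0, 0, 0], [0, 0, 0, 0], [0, 0, 0, 0], [0, 0, 0, 0], [0, 0, 0, 0], [0, 0, 0, 0], [0, 0, 0, 0], [0, 0, 0, 0], [0, 0, 0, 0]])

```text
time_s: 62.75
position: [0.5825, -0.1357, 0.0975]
tool_rot: [[-0.999, 0.034, 0.0], [0.034, 0.999, 0.0], [-0.0, 0.0, -1.0]]
ft_force: [-0.5, 0.0, -3.1]
grip_width: 0.0269
```

Request:
move_arm(moves=[[0, 0, 0, 0.15], [0, 0, 0, 0.3], [0, 0, 0, 0.45], [0, 0, 0, 0.6], [0, 0, 0, 0.75], [0, 0, 0, 0.9], [0, 0, 0, 1.05], [0, 0, 0, 1.2], [0, 0, 0, 1.35], [0, 0, 0, 1.5], [0, 0, 0, 1.57], [0, 0, 0, 1.57]])

```text
time_s: 63.95
position: [0.5825, -0.1357, 0.0976]
tool_rot: [[0.033, 0.999, 0.0], [0.999, -0.033, -0.0], [-0.0, 0.0, -1.0]]
ft_force: [-0.2, 0.0, -3.3]
grip_width: 0.0264
```

Request:
move_arm(moves=[[0, 0, 0, 0.15], [0, 0, 0, 0.3], [0, 0, 0, 0.45], [0, 0, 0, 0.6], [0, 0, 0, 0.75], [0, 0, 0, 0.9], [0, 0, 0, 1.05], [0, 0, 0, 1.2], [0, 0, 0, 1.35], [0, 0, 0, 1.5], [0, 0, 0, 1.57], [0, 0, 0, 1.57]])

```text
time_s: 65.15
position: [0.5825, -0.1357, 0.0975]
tool_rot: [[1.0, -0.031, 0.0], [-0.031, -1.0, -0.0], [0.0, 0.0, -1.0]]
ft_force: [0.5, -0.2, -1.9]
grip_width: 0.0267
```

Request:
move_arm(moves=[[0, 0, 0, 0], [0, 0, 0, 0], [0, 0, 0, 0], [0, 0, 0, 0], [0, 0, 0, 0], [0, 0, 0, 0], [0, 0, 0, 0], [0, 0, 0, 0], [0, 0, 0, 0], [0, 0, 0, 0], [0, 0, 0, 0], [0, 0, 0, 0], [0, 0, 0, 0], [0, 0, 0, 0]])

```text
time_s: 66.55
position: [0.5825, -0.1357, 0.0975]
tool_rot: [[0.999, -0.032, 0.0], [-0.032, -0.999, 0.0], [0.0, -0.0, -1.0]]
ft_force: [-0.2, 0.4, -3.4]
grip_width: 0.0267
```

```bash
python3 - <<'E'
from wheel import *
st(); a=env.get_image("top");b=env.get_image("side")
save("side","al",(140,260,250,390),5,b)
for c,im in (("top",a),): print(c,[tuple(map(float,z)) for z in fitwheel(c,im,(.6243,.0365))[:2]])
# spindle yaw = tool+177 == 32.4 mod 90
mv([.6243,.0365,.202],32.4-177+180)
E
```

```text
t 66.55 pos [ 0.5825 -0.1357  0.1265] yaw -1.85 F [-0.2  0.4 -3.4] w 0.0267 q6 67.4
top [(5.22, 0.6251, 0.0365, 32.8), (5.22, 0.6252, 0.0368, 32.5)]
shift [  36.3 -173.4  -75.5] spin -0.65 or 5.633 q6 now 67.4 q6 end~ 57.9 cur yaw -1.8
```

View pics/al.png

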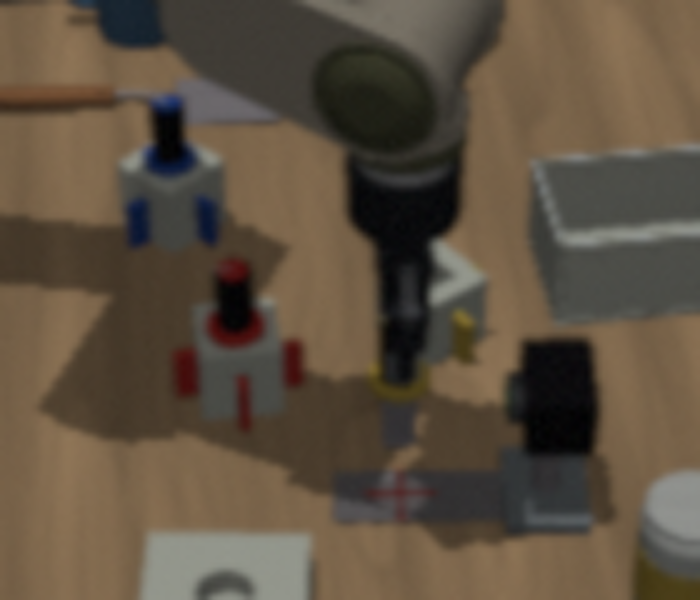

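Request:
move_arm(moves=[[0, 0, -30, 0], [0, 0, -75, -0.1], [9, -43, -75, -0.25], [18, -87, -75, -0.4], [27, -130, -75, -0.55], [36, -173, -75, -0.65], [36, -173, -75, -0.65], [36, -173, -75, -0.65], [36, -173, -75, -0.65]])

```text
time_s: 67.55
position: [0.6239, 0.0353, 0.1724]
tool_rot: [[0.816, 0.578, -0.0], [0.578, -0.816, -0.0], [-0.0, 0.0, -1.0]]
ft_force: [-0.5, 0.5, -3.0]
grip_width: 0.0268
```

```bash
python3 - <<'E'
from wheel import *
st()
b=env.get_image("side"); save("side","am",(140,230,290,380),7,b)
print(proj("side",[[.6243,.0365,.06],[.6243,.0365,.13]])); mv([.6243,.0365,.105],35.4)
E
```

```text
t 67.55 pos [0.6239 0.0353 0.2014] yaw 35.32 F [-0.5  0.5 -3. ] w 0.0268 q6 47.1
[[194.18806658 335.92126003]
 [179.42561885 336.22984832]]
shift [ 1.2 -1.  96.5] spin -0.002 or 6.281 q6 now 47.1 q6 end~ 57.9 cur yaw 35.3
```

View pics/am.png

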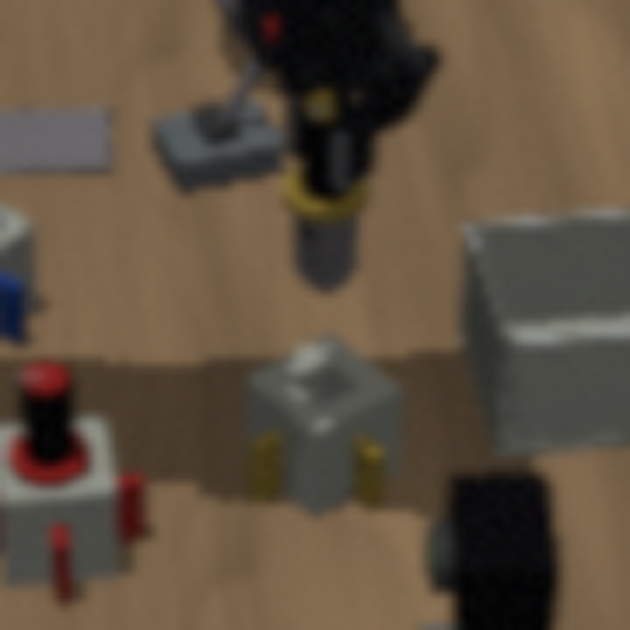

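Request:
move_arm(moves=[[1, -1, 30, 0], [1, -1, 55, 0], [1, -1, 68, 0], [1, -1, 76, 0], [1, -1, 84, 0], [1, -1, 92, 0], [1, -1, 96, 0], [1, -1, 96, 0]])

```text
time_s: 68.4
position: [0.6242, 0.0375, 0.0763]
tool_rot: [[0.815, 0.579, -0.0], [0.579, -0.815, 0.0], [-0.0, -0.0, -1.0]]
ft_force: [0.3, 0.3, -2.7]
grip_width: 0.0267
```

```bash
python3 - <<'E'
from h import *
st(); mv([.6243,.0365,.0755],35.4)
E
```

```text
t 68.4 pos [0.6242 0.0375 0.1053] yaw 35.39 F [ 0.3  0.3 -2.7] w 0.0267 q6 47.2
shift [-0.5  0.9 29.8] spin -0.0 or 6.283 q6 now 47.2 q6 end~ 57.9 cur yaw 35.4
```

Request:
move_arm(moves=[[0, 0, 8, 0], [0, 0, 16, 0], [0, 0, 24, 0], [0, 0, 28, 0], [0, 0, 30, 0], [0, 0, 30, 0]])

```text
time_s: 69.0
position: [0.6242, 0.0375, 0.0474]
tool_rot: [[0.815, 0.579, 0.0], [0.579, -0.815, -0.0], [0.0, 0.0, -1.0]]
ft_force: [-3.4, -0.3, 5.2]
grip_width: 0.0267
```

```bash
python3 - <<'E'
from h import *
st()
save("side","an",(140,230,290,380),7)
E
```

```text
t 69.0 pos [0.6242 0.0375 0.0764] yaw 35.4 F [-3.4 -0.3  5.2] w 0.0267 q6 47.2
```

View pics/an.png

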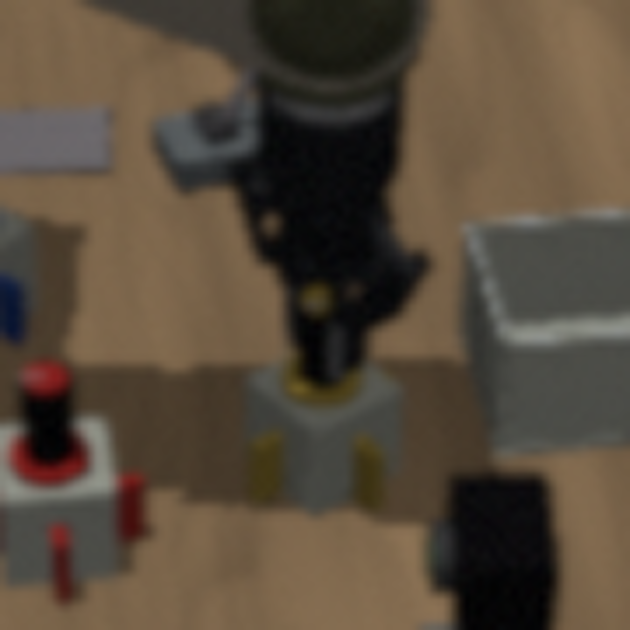

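Request:
move_arm(moves=[[0, 0, 0, 0], [0, 0, 0, 0], [0, 0, 0, 0], [0, 0, 0, 0], [0, 0, 0, 0], [0, 0, -20, 0], [0, 0, -60, 0], [0, 0, -100, 0], [0, 0, -130, 0], [0, 0, -130, 0]], grip=0)

```text
time_s: 70.05
position: [0.626, 0.0373, 0.1813]
tool_rot: [[0.815, 0.579, 0.009], [0.579, -0.815, -0.001], [0.006, 0.006, -1.0]]
ft_force: [0.0, 0.4, -0.5]
grip_width: 0.0856
```

```bash
python3 - <<'E'
from wheel import *
st(); a=env.get_image("top"); b=env.get_image("side"); save("side","ao",(130,230,270,390),6,b)
im=a.astype(int); m=(im[...,0]>90)&(im[...,0]>2.2*im[...,1]); m[:, :195]=0; m[:,240:]=0; m[:185]=0; m[240:]=0
n,l,s,ce=cv2.connectedComponentsWithStats(m.astype(np.uint8)); print([(s[i,4],ce[i][::-1].round(1)) for i in range(1,n)])
im=b.astype(int); m=(im[...,0]>70)&(im[...,0]>2.2*im[...,1]); m[:, :300]=0; m[:,345:]=0; m[:125]=0; m[160:]=0
n,l,s,ce=cv2.connectedComponentsWithStats(m.astype(np.uint8)); print([(s[i,4],ce[i][::-1].round(1)) for i in range(1,n)])
print(proj("top",[.632,.334,.092]),proj("side",[.632,.334,.092]))
mv([.6675,.3427,.20],14)
E
```

```text
t 70.05 pos [0.626  0.0373 0.2103] yaw 35.4 F [ 0.   0.4 -0.5] w 0.0856 q6 47.2
[(np.int32(33), array([199.4, 214.1]))]
[(np.int32(4), array([126.5, 319.5]))]
[[199.54446455 213.79807226]] [[142.98538686 329.52155674]]
shift [ 212.1 -223.7    5.5] spin 0.373 or -5.91 q6 now 47.2 q6 end~ 103.2 cur yaw 35.4
```

View pics/ao.png

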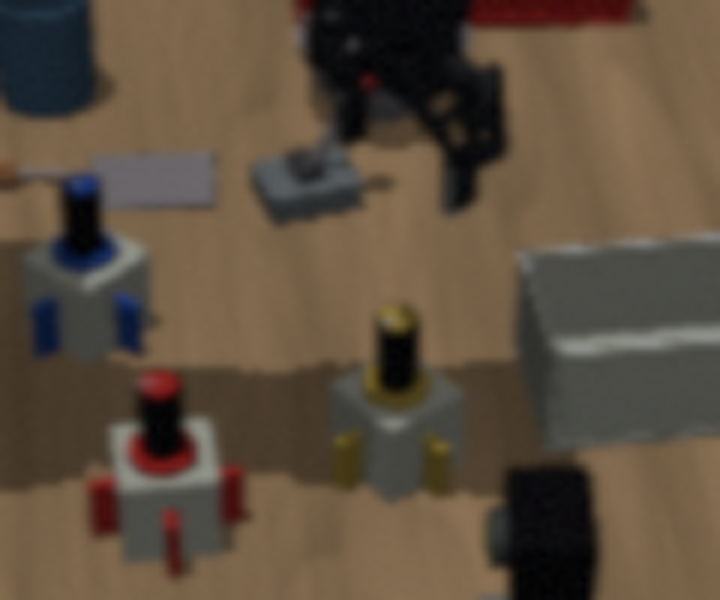

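All three spindles are home and upright. The lever ball is at (0.632, 0.334), still on, so I can switch it off now.

Request:
move_arm(moves=[[35, -37, 5, 0.1], [70, -74, 5, 0.25], [105, -111, 5, 0.37], [140, -148, 5, 0.37], [175, -185, 5, 0.37], [212, -224, 5, 0.37], [212, -224, 5, 0.37], [212, -224, 5, 0.37], [212, -224, 5, 0.37], [212, -224, 5, 0.37]], grip=1)

```text
time_s: 71.15
position: [0.6676, 0.341, 0.1714]
tool_rot: [[0.97, 0.243, -0.001], [0.243, -0.97, -0.0], [-0.001, 0.0, -1.0]]
ft_force: [0.4, 0.4, 0.0]
grip_width: -0.0002
```

```bash
python3 - <<'E'
from wheel import *
st(); mv([.6685,.343,.08],14)
save("side","ap",(90,190,270,370),6)
E
```

```text
t 71.15 pos [0.6676 0.341  0.2004] yaw 14.08 F [0.4 0.4 0. ] w -0.0002 q6 94.0
shift [  1.4  -1.8 120.4] spin 0.001 or -6.282 q6 now 94.0 q6 end~ 103.2 cur yaw 14.1
```

View pics/ap.png

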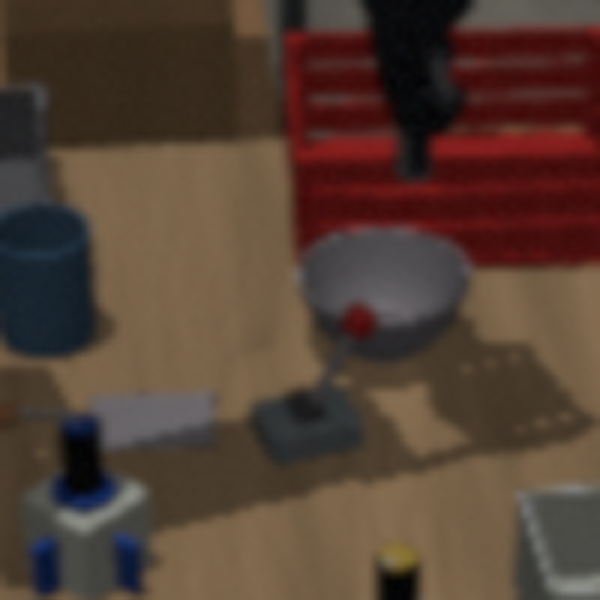

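Request:
move_arm(moves=[[1, -2, 40, 0], [1, -2, 80, 0], [1, -2, 110, 0], [1, -2, 120, 0], [1, -2, 120, 0], [-10, -2, 120, 0], [-22, -2, 120, 0], [-34, -2, 120, 0], [-46, -2, 120, 0], [-58, -2, 120, 0], [-70, -2, 120, 0], [-78, -2, 120, 0], [-84, -2, 120, 0], [-84, -2, 120, 0]])

```text
time_s: 72.6
position: [0.5854, 0.3242, 0.0526]
tool_rot: [[0.969, 0.245, 0.001], [0.245, -0.969, 0.0], [0.001, -0.0, -1.0]]
ft_force: [0.7, 0.5, 0.6]
grip_width: 0.0
```

```bash
python3 - <<'E'
from wheel import *
st()
save("side","aq",(90,190,270,370),6)
E
```

```text
t 72.6 pos [0.5854 0.3242 0.0816] yaw 14.19 F [0.7 0.5 0.6] w 0.0 q6 94.7
```

View pics/aq.png

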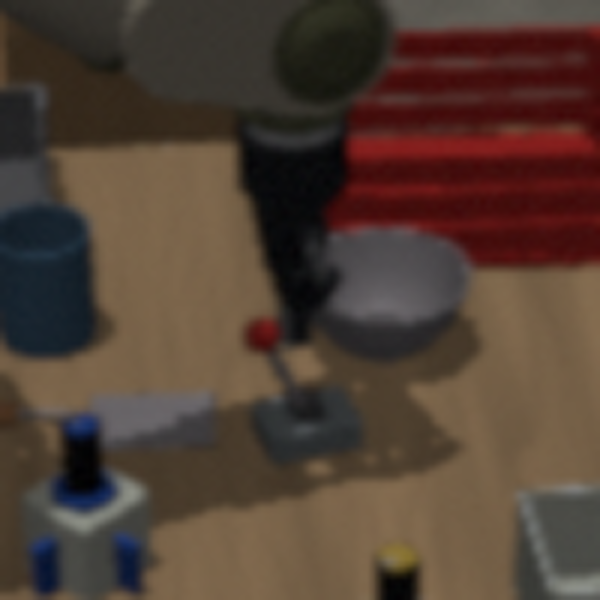

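Almost there: the ball is at about col 313.6. I'll push a few mm more until it reaches the stop.

Request:
move_arm(moves=[[-3, 0, 0, 0], [-6, 0, 0, 0], [-8, 0, 0, 0], [-8, 0, 0, 0]])

```text
time_s: 73.05
position: [0.5791, 0.3225, 0.0516]
tool_rot: [[0.97, 0.245, 0.004], [0.245, -0.97, 0.001], [0.004, -0.0, -1.0]]
ft_force: [7.6, 1.9, -3.9]
grip_width: -0.0002
```

```bash
python3 - <<'E'
from wheel import *
st()
b=env.get_image("side"); im=b.astype(int)
m=(im[...,0]>70)&(im[...,0]>2.2*im[...,1]); m[:, :300]=0; m[:,323:]=0; m[:125]=0; m[165:]=0
n,l,s,ce=cv2.connectedComponentsWithStats(m.astype(np.uint8)); print([(s[i,4],ce[i][::-1].round(1)) for i in range(1,n)])
print(proj("side",[.558,.3155,.094]))
E
```

```text
t 73.05 pos [0.5791 0.3225 0.0806] yaw 14.18 F [ 7.6  1.9 -3.9] w -0.0002 q6 94.7
[(np.int32(17), array([145.9, 312.1]))]
[[146.02127355 312.21309797]]
```

Request:
move_arm(moves=[[5, 0, 0, 0], [10, 0, 0, 0], [10, 0, -40, 0], [10, 0, -80, 0], [10, 0, -120, 0], [10, 0, -160, 0], [-30, -20, -180, 0], [-70, -40, -180, 0], [-110, -60, -180, 0], [-150, -80, -180, 0], [-190, -80, -180, 0], [-190, -80, -180, 0]])

```text
time_s: 74.3
position: [0.3695, 0.3529, 0.2322]
tool_rot: [[0.969, 0.248, -0.002], [0.248, -0.969, -0.001], [-0.002, 0.0, -1.0]]
ft_force: [-0.8, -0.1, 0.3]
grip_width: 0.0002
```

```bash
python3 - <<'E'
from wheel import *
st()
a=env.get_image("top");b=env.get_image("side")
save("top","ar",(140,300,160,480),2.4,a); save("side","ar2",(90,330,230,450),3,b)
for n,g in (("blue",(.4347,.1933)),("red",(.4765,-.012)),("yellow",(.6243,.0365))):
  for nm in(f"spindle_{n}_center",f"wheel_{n}_mouth"):
    d={c:env.tip_of(c,nm) for c in ("side","top")}
    print(nm,[ (np.round(d[c][0]["point"],1).tolist(),round(d[c][0]["conf"],2)) if d[c] else None for c in d], proj("side",[*g,.06]).round(1),proj("top",[*g,.06]).round(1))
E
```

```text
t 74.3 pos [0.3695 0.3529 0.2612] yaw 14.37 F [-0.8 -0.1  0.3] w 0.0002 q6 106.0
spindle_blue_center [([172.8, 283.5], 0.7), ([233.3, 317.2], 0.62)] [[172.1 283.8]] [[254.5 260. ]]
wheel_blue_mouth [([170.6, 283.9], 0.53), ([255.1, 260.9], 0.68)] [[172.1 283.8]] [[254.5 260. ]]
spindle_red_center [([203.9, 295.6], 0.47), ([237.3, 316.5], 0.64)] [[205.2 297.2]] [[236.7 319.3]]
wheel_red_mouth [([203.6, 298.1], 0.75), ([195.0, 350.6], 0.26)] [[205.2 297.2]] [[236.7 319.3]]
spindle_yellow_center [([193.0, 335.4], 0.43), ([196.6, 302.1], 0.48)] [[194.2 335.9]] [[195.9 301.5]]
wheel_yellow_mouth [([195.0, 336.9], 0.56), ([195.5, 299.8], 0.53)] [[194.2 335.9]] [[195.9 301.5]]
```

View pics/ar.png

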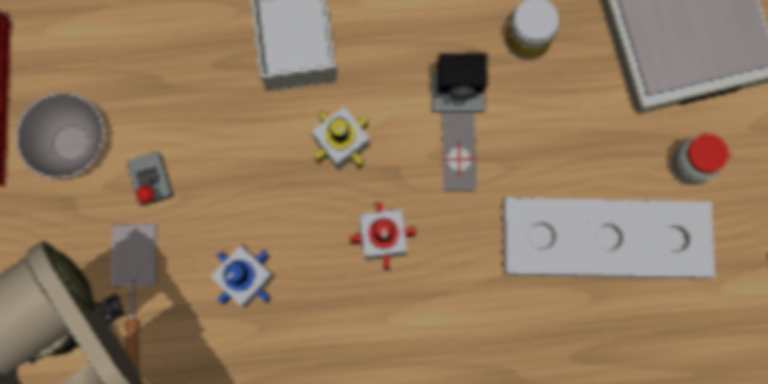

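View pics/ar2.png

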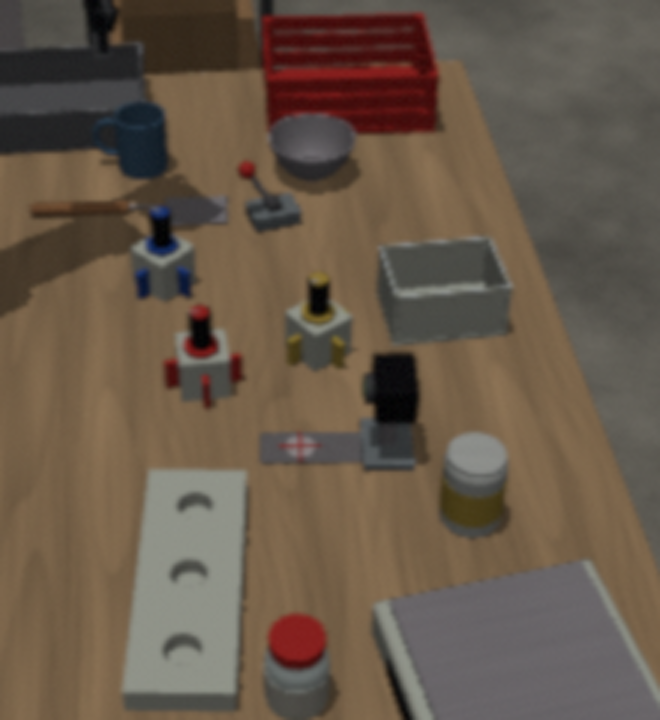

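The final pictures show all three spindles upright with their collars on the bosses, the lever back on the off side, and the rack empty. Nothing else has moved and the arm is clear, so I'm handing in.

```bash
python3 - <<'E'
from rig import env
print(env.close_job())
E
```

```text
the job is handed in; nothing more can be done
None
```

The job is handed in at about 74 s of the 210 s allowed, and every step was done in the order asked. The hand-in gives no verdict, so what follows is from my own checks.

**What I did:** I switched the eye on. Then blue, red and yellow, in that order, were each shown with the one-dot side and then the two-dot side, about 1.4 s each. Each spindle was then threaded home, and the eye was switched off last.

**What the last checks showed:**
- **Spindles:** both cameras show all three upright with their collars on the bosses. At each seating the force turned upward (2.5 to 5 N) within about 1 mm of the expected height.
- **Lever:** the ball is back at its starting off position, within 0.2 pixel.
- **Bystanders:** they look to be where they started, and the arm was clear of everything.

**What failed or disagreed:**
- **TCP height:** the reported TCP was 29 mm below the real fingertips. My first lever push passed over the ball without moving it. I found the offset by touching the table (35 N through the fingers) and corrected for it from then on.
- **Red spindle:** the last joint could not reach its one-dot pose, so I set red back in its pocket and gripped it again at a different angle.
- **Yellow wheel:** it was knocked about 4 cm aside partway through, so I measured it again before threading.
- **Facing angle:** I measured each spindle's turn from pictures to roughly ±3°. I did not separately confirm that the eye registered each view.
- **Networks:** in the last top picture one of them put the blue spindle's centre at the red wheel. The side camera and the picture itself show it correctly home.

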